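Seat the upper drying tray on its four posts under the fly hood

TASK

Put the loose wire tray of washed jar lids onto the drying stand as its upper tier: swing the stand's mesh fly hood fully open, lower the tray so that all four corner eyes drop over the four posts and it rests level on their shoulders with both lids still on it, then let go and lower the hood gently until it is fully shut, without letting it slam. Leave the other things on the stove where they are.

Things in the scene. Friction and masses are not known exactly. Their poses are not given: they have to be found in the camera images.
- stand: Fixed stove-top drying stand of galvanised wire, 240 (x) x 186 (y) mm. Origin: centre of its footprint, on the stove top; x, y along its sides, z up. Four posts stand at x +-87, y +-62 mm. Mesh sides 54 mm high run outside the upper tray's outline. The built-in lower tier holds two rubber rings. The hood is hinged on the -y side (its right), with its bar on the +y side.
- seat (a point): Where the origin of the seated tray belongs: 62 mm above the stand's origin, middle of the four shoulders, axes as the stand's. Each post is 22 mm thick up to its shoulder at this height; from there a pin of diameter 10 mm rises 22 mm, with a cone point 9 mm high on top.
- hood_hinge (a point): Middle of the hood's hinge line, fixed on the stand at x 0, y -93, z 56 mm in the stand's frame. The hinge line runs along the stand's x.
- hood (a joint): Angle of the fly hood, a mesh box open below, 240 x 186 x 70 mm, 0.3 kg: 0 shut (top at z 126 mm), growing as its +y side swings up and over to the right, stop at 1.9 rad. Lightly damped, it falls shut below 1.0 rad, falls open and stays above 1.2. It clears the grip of a seated tray by 10 mm. Shutting faster than 4 rad/s (let fall more than 5 cm) is a slam.
- hood_bar (a point): Middle of the hood's handle: a round wooden bar, diameter 14 mm, 100 mm long, parallel to the hinge line, on two wire arms. It turns with the hood: 228 mm out from the hinge line and 62 mm above it when shut (y +135, z 118 mm in the stand's frame). 33 mm gap between bar and hood side; nothing above or below the bar.
- tray: Loose wire drying tray, 207 (x) x 157 (y) mm, 4 mm floor with an 11 mm high rolled rim, 0.35 kg, lying flat on the left of the stove. Origin: centre of its underside; z up. Corner eyes: round holes of diameter 15 mm through 4 mm plates at x +-87, y +-62 mm. It fits either way round (a half turn makes no difference).
- tray_grip (a point): Centre of the tray's wooden carrying grip, 45 mm above the tray's underside over its middle: a bar 14 mm square, 92 mm long along the tray's y (pinch it across the tray's x), on a rigid wire bail. Its top is 52 mm above the underside. Axes as the tray's.
- lid_a: Zinc jar lid, diameter 63, 15 mm high, lying loose on the tray's floor about 58 mm from the middle towards -x and up to 20 mm to either side. Origin: centre of its underside.
- lid_b: The same kind of lid, about 58 mm from the tray's middle towards +x.
- jar_right: Bystander, leave it: large filled glass jar, grey contents, with a dark lid, diameter 92, 208 tall, back right (sizes in mm). Origin: centre of its underside.
- jar_back_a: Bystander, leave it: tall empty glass jar with a grey lid, diameter 67, 173 tall, at the back (sizes in mm). Origin: centre of its underside.
- jar_back_b: Bystander, leave it: glass jar of preserves with a grey lid, diameter 66, 143 tall, at the back, in front of the stovepipe's right side (sizes in mm). Origin: centre of its underside.
- jar_left: Bystander, leave it: short empty glass jar with a grey lid, diameter 68, 120 tall, back left (sizes in mm). Origin: centre of its underside.
- tin_powder: Bystander, leave it: round reddish-brown tin with a grey lid, diameter 64, 105 tall, back left (sizes in mm). Origin: centre of its underside.
- tin_spice: Bystander, leave it: small round brown tin with a grey lid, diameter 49, 72 tall, behind the tray (sizes in mm). Origin: centre of its underside.
- lid_lifter: Bystander, leave it: black iron lid lifter lying along the front edge of the stove, 183x14 mm, 18 tall (sizes in mm). Origin: centre of its underside.
- matchbox: Bystander, leave it: plain matchbox, 36x56 mm, 16 tall, near the front edge between tray and stand (sizes in mm). Origin: centre of its underside.

How it is judged:
On the way, in this order (a step that is already met when the one before it is completed fails the run):
1. the fly hood is swung fully open (value of joint hood above 1.7 rad), for 0.2 s.
2. the tray rests on the four shoulders, all eyes over their posts, let go, the hood still open (z of tray in the frame of seat between -0.004 and 0.003 m and horizontal distance between tray and seat below 0.005 m and angle between the x axis of tray and the x axis of stand, either way round below 0.06 rad and angle between tray's own z axis and vertical below 0.03 rad and value of joint hood above 1.2 rad and contact force between the fingers and tray below 0.1 N), for 0.2 s.
At the end, for the whole second after the job is handed in: The hood is shut (under 0.03 rad). The tray lies level on the four shoulders: its origin within 3 mm above and 4 mm below, and 5 mm sideways, of the seat point, its sides within 0.06 rad of the stand's. Both lids lie on the tray's floor. All is at rest (value of joint hood below 0.03 rad and z of tray in the frame of seat between -0.004 and 0.003 m and horizontal distance between tray and seat below 0.005 m and angle between the x axis of tray and the x axis of stand, either way round below 0.06 rad and angle between tray's own z axis and vertical below 0.03 rad and z of lid_a in the frame of tray between -0.002 and 0.012 m and horizontal distance between each of lid_a, lid_b and tray below 0.085 m and z of lid_b in the frame of tray between -0.002 and 0.012 m and linear speed of tray below 0.02 m/s and velocity of joint hood between -0.05 and 0.05 rad/s); the robot touches nothing.
It fails at once if the hood slams: it moves shut faster than 4 rad/s (velocity of joint hood below -4 rad/s).
It fails at once if a bystander is moved by more than 3 cm (distance of any of jar_right, jar_back_a, jar_back_b, jar_left, tin_powder, tin_spice, lid_lifter, matchbox from where it was at the start of the episode above 0.03 m).
It also fails if it takes over 67 s, if anything falls off the work surface, if the arm or the gripper's body presses on something with over 40 N, if the wrist force passes 120 N, or if a joint passes its speed limit or range.

ROBOT

A 7-joint arm with a two-finger parallel gripper is mounted at the origin on a cart in front of the work surface, level with it; the furniture and walls round the work are solid. World frame = base frame: x ahead of the robot, y to its left, z up, the work surface at z = 0. Lengths are in m, angles in rad, forces in N, time in s.
With the tool pointing down it reaches from about 0.425 to 0.825 m from the base axis. Payload 3.6 kg.
Tool frame: the origin (TCP) lies at the centre of the arm's flange, where the gripper is bolted on; the fingertips stand 173 mm ahead of it and the grasp point (between the pads) lies 155 mm ahead of it; z points along the fingers, y is the direction in which the jaws open and shut (so a half turn about z gives the same grasp; the last joint's range is limited). The gripper opens to 85 mm and grips with 20 to 120 N. Pads are 22 mm wide; open, the fingers measure 114 mm over their backs; the gripper's body (76 mm by 85 mm) begins 54 mm behind the grasp point. The pads swing forward as they close: fully open they stand 13 mm farther back than shut.
Start: joints at [-0.026, 0.615, -0.013, 1.423, 0.008, 1.103, -0.04], TCP at [0.65, 0, 0.405] pointing down, gripper open.
Joint ranges: [-3.12, 3.12], [-0.3, 2.06], [-1.34, 1.32], [0.26, 2.42], [-1.36, 4.5], [0.01, 1.98], [-2.84, 2.84]. Speed limits (rad/s): [2.79, 2.79, 3.14, 3.14, 3.14, 3.14, 3.14].

INTERFACE

Orientations are given as [roll, pitch, yaw] about the fixed x, y, z axes, in that order (R = Rz(yaw) Ry(pitch) Rx(roll)).
In Python, from rig import env, imaging gives the robot as it stands.
- The arm moves only by the shell command python3 -m crank 'ROWS'. ROWS is a JSON object of lists of equal length, an entry for each row: "slide": the shift along the tool's x, y, z normalised to -1 to 1, where 1 is 0.08 m, a list of three; "angular": the turn, a rotation vector about the tool's x, y, z normalised to -1 to 1, where 1 is 45 degrees, a list of three; "jaw": the closure, from -1 (fully open) to 1 (shut). A call has 1 to 12 rows; each row is the pose to reach, as a shift and turn from the pose commanded when the call began, along the tool's axes at that moment; what a row does not reach only later rows make up. A row lasts 1/8 s, in which the tool goes at most 62.5 mm and 10.7 degrees, less where a joint would pass 70% of its speed; a pose out of reach is approached as far as the arm can. A call with a number of a shift or a turn outside -1 to 1 is refused whole. A call with a gripper value outside its range is refused whole. The fingers move at their own pace and stop on an object; the grip force is fixed at half the most. Time passes only in rows, so rows that repeat a pose let the fingers close. It gives the time, the measured TCP pose, the force and the opening at its end, in the units of the state.
- env.sense(): the state, without advancing time (a new reading comes with each control period).
- imaging.capture(name): name is "scene" or "side" or "wrist"; returns (picture, depth): 420x560x3 uint8, blue, green, red; 420x560 float32, m along the optical axis (not along the pixel's ray), 0 where there is no reading.
- imaging.camera_info(name): a dict with "K" (3x3 intrinsics, pixels), "k1" (the pictures are not rectified: a ray, as slopes to the right and down, at radius r is drawn at 1 + k1 r^2 times it, then the intrinsics apply), "pose" (4x4, takes a point from camera to world coordinates). Camera axes: x right, y up, looking along -z (the intrinsics and any distortion apply to the point x, -y, -z); pixel columns grow to the right and rows downward; lengths in m; the calibration is good to about 2 mm. A picture is of the moment at which its call begins: read the wrist's pose just before it. camera_info takes no time and is no camera call; for the wrist camera it gives the pose at the moment of the call.
- env.sign_off(): hands the job in, once; it reports no verdict.
The state is a dict: "clock": time; "q": joint angles; "joint_velocities": joint speeds; "effort": joint torques, N m; "position": TCP position; "eef_rot": TCP orientation; "ft_force": force on the tool from outside, world axes, zero at the start; "wrist_torque": the same for the moment, N m; "grip_width": finger opening in m.
Only numpy, scipy, OpenCV 4.12 (cv2) and the standard library are available. Lean on these libraries where they do the work, as an engineer would, in place of code of your own. Each camera call takes 0.05 s, during which the arm holds its last target.

## Working session

There is one attempt and no reset: what is moved stays moved. The work goes in short steps, Python scripts to look and compute and a shell command to move; the robot and the scene stay as the last step left them, time stands still between calls to the robot, and variables do not carry over. Pictures are saved under pics/ and viewed, and the job is handed in when it is done.

```bash
ls; mkdir -p pics; python3 - <<'E'
from rig import env, imaging
import cv2
print(env.sense())
for n in ["scene","side","wrist"]:
    i=imaging.camera_info(n); print(n,i)
    p,d=imaging.capture(n); cv2.imwrite(f"pics/{n}0.png",p)
    import numpy as np; np.save(f"/tmp/{n}0.npy",d)
E
```

```text
pics
{'clock': 0.0, 'q': array([-0.02652514,  0.61593398, -0.01260907,  1.42496281,  0.00805875,
        1.10340504, -0.04038738]), 'joint_velocities': array([ 0.00043785,  0.00248526, -0.00055283,  0.00089724,  0.00198729,
        0.00094563,  0.00125058]), 'effort': array([ 1.38264377e-04, -4.69217670e+01,  2.59523503e-01, -1.71036780e+01,
        1.00907375e-02,  9.80606623e-03,  4.10031795e-07]), 'position': array([6.49664262e-01, 3.31552811e-05, 4.03506802e-01]), 'eef_rot': array([-3.13893258e+00,  7.73869194e-06,  1.57087649e+00]), 'ft_force': array([-0.34584905,  0.00208967, -0.2970649 ]), 'wrist_torque': array([-6.06870087e-05, -1.80290643e-02, -1.02134819e-02]), 'grip_width': 0.0852355099104183}
scene {'K': array([[451.24621558,   0.        , 276.35054524],
       [  0.        , 451.24621558, 206.90803936],
       [  0.        ,   0.        ,   1.        ]]), 'k1': -0.1418265415431381, 'pose': array([[ 0.69972529,  0.32322858, -0.63710894, -0.10214728],
       [-0.71440616,  0.32019083, -0.62217495, -0.63205447],
       [ 0.00289171,  0.8905061 ,  0.45496211,  0.57780524],
 
[... 353 characters left out ...]
2717, -0.00744461,  0.01628352],
       [ 0.00254525,  0.5474827 ,  0.83681313,  1.07655605],
       [ 0.        ,  0.        ,  0.        ,  1.        ]])}
wrist {'K': array([[300.12496873,   0.        , 277.6850971 ],
       [  0.        , 300.12496873, 205.41139201],
       [  0.        ,   0.        ,   1.        ]]), 'k1': -0.0362388913967825, 'pose': array([[ 9.99998116e-01, -9.93772308e-04,  1.66722691e-03,
         6.50211706e-01],
       [ 3.98467214e-04,  9.45797884e-01,  3.24755605e-01,
         8.38006560e-02],
       [-1.89959281e-03, -3.24754329e-01,  9.45796499e-01,
         3.73196508e-01],
       [ 0.00000000e+00,  0.00000000e+00,  0.00000000e+00,
         1.00000000e+00]])}
```

View pics/scene0.png

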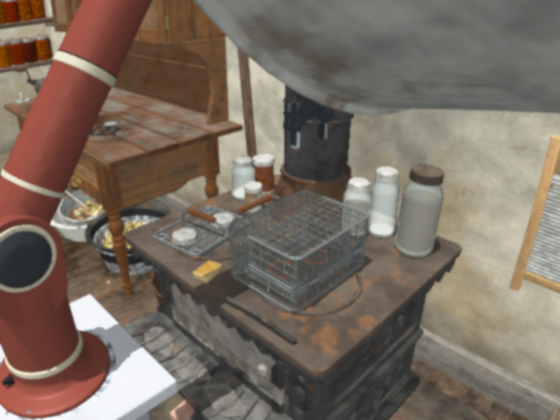

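View pics/side0.png

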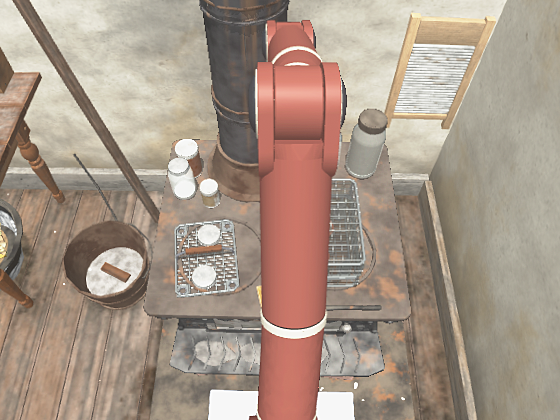

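View pics/wrist0.png

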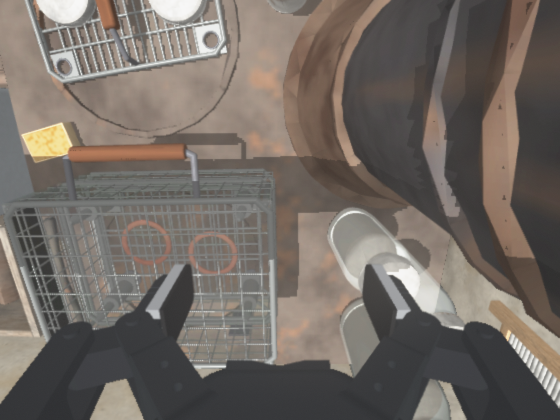

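The scene view shows the stand with its hood shut at about (300,245), and the tray at about (205,228). In the wrist view the hood bar runs (70,153)–(187,153) and two tray eyes are near (63,66) and (210,40). I'll write the ray helpers and measure these.

```bash
cat > h.py <<'E'
from rig import env, imaging
import numpy as np, cv2
from scipy.spatial.transform import Rotation as R
def ray(ci,uv):
    K=ci["K"]; k=ci["k1"]
    uv=np.asarray(uv,float).reshape(-1,2)
    n=cv2.undistortPoints(uv.reshape(-1,1,2),K,np.array([k,0,0,0,0.])).reshape(-1,2)
    d=np.c_[n[:,0],-n[:,1],-np.ones(len(n))]
    return d@ci["pose"][:3,:3].T, ci["pose"][:3,3]
def onz(ci,uv,z):
    d,o=ray(ci,uv); t=(z-o[2])/d[:,2]; return o+d*t[:,None]
def proj(ci,P):
    P=np.asarray(P,float).reshape(-1,3); p=ci["pose"]
    c=(P-p[:3,3])@p[:3,:3]; x=c[:,0]/-c[:,2]; y=-c[:,1]/-c[:,2]
    f=1+ci["k1"]*(x*x+y*y)
    return np.c_[x*f,y*f]@np.diag([ci["K"][0,0],ci["K"][1,1]])+ci["K"][:2,2]
def snap(name,fn,scale=1,crop=None):
    ci=imaging.camera_info(name); p,d=imaging.capture(name)
    np.save("/tmp/"+fn+".npy",d); np.savez("/tmp/"+fn+"_ci.npz",**ci); cv2.imwrite("/tmp/"+fn+".png",p)
    q=p
    if crop: q=p[crop[1]:crop[3],crop[0]:crop[2]]
    cv2.imwrite("pics/"+fn+".png",cv2.resize(q,None,fx=scale,fy=scale,interpolation=cv2.INTER_CUBIC))
    return ci,p,d
def st():
    s=env.sense(); print("t",round(s["clock"],3),"p",s["position"].round(4),"rpy",s["eef_rot"].round(4),"F",s["ft_force"].round(1),"w",round(s["grip_width"],4),"q",s["q"].round(2)); return s
E
python3 - <<'E'
from h import *
ci=imaging.camera_info("wrist")
p=cv2.imread("pics/wrist0.png"); d=np.load("/tmp/wrist0.npy")
print("bar",onz(ci,[(70,154),(186,153)],.118))
print("eyes",onz(ci,[(63,66),(210,40)],.004))
# top edge of hood corners z .126
print("hoodtop",onz(ci,[(8,205),(274,205),(275,362)],.126), "bottom", onz(ci,[(45,180),(274,173)],.054))
# brown mask for bar and depth
hsv=cv2.cvtColor(p,cv2.COLOR_BGR2HSV)
for u,v in [(90,154),(130,153),(170,153),(100,10),(63,80),(210,52),(25,208),(250,207)]:
    z=d[v,u]; 
    dr,o=ray(ci,[(u,v)]); print(u,v,z,(o+dr*z).round(4))
E
```

```text
bar [[0.46999414 0.04304163 0.118     ]
 [0.57170627 0.04330603 0.118     ]]
eyes [[0.40256341 0.12641886 0.004     ]
 [0.57475825 0.15047318 0.004     ]]
hoodtop [[ 0.40710469 -0.00096223  0.126     ]
 [ 0.64670895 -0.00075233  0.126     ]
 [ 0.6471033  -0.1790702   0.126     ]] bottom [[0.3892505  0.00399351 0.054     ]
 [0.64580252 0.01133749 0.054     ]]
90 154 0.24803321 [[0.4923 0.044  0.125 ]]
130 153 0.24658652 [[0.5273 0.0448 0.1262]]
170 153 0.24739812 [[0.5606 0.0445 0.1254]]
100 10 0.0 [[0.6503 0.0838 0.3733]]
63 80 0.33429673 [[0.4041 0.1108 0.011 ]]
210 52 0.32533714 [[0.5755 0.1372 0.0111]]
25 208 0.26047173 [[ 0.4245 -0.0031  0.1281]]
250 207 0.25982404 [[ 0.6259 -0.0019  0.1281]]
```

```bash
python3 -m crank '{"slide":[[0.1,-0.2,0],[0.3,-0.6,0],[0.5,-1,0],[0.5,-1,0.2],[0.5,-1,0.2]],"angular":[[0,0,-0.2],[0,0,-0.4],[0,0,-0.6],[0,0,-0.8],[0,0,-1]],"jaw":[-1,-1,-1,-1,-1]}'; python3 - <<'E'
from h import *
st()
p=cv2.imread("pics/wrist0.png")
cv2.imwrite("pics/wrist0c.png",cv2.resize(p[0:230,0:300],None,fx=2.6,fy=2.6,interpolation=cv2.INTER_CUBIC))
E
```

```text
clock: 0.78
position: [0.5691, 0.0402, 0.3875]
eef_rot: [-3.139, -0.002, 2.362]
ft_force: [1.3, -0.4, 0.1]
grip_width: 0.0857
t 0.775 p [0.5691 0.0402 0.3875] rpy [-3.1389e+00 -1.9000e-03  2.3622e+00] F [ 1.3 -0.4  0.1] w 0.0857 q [ 0.04  0.52 -0.23  1.68  0.14  0.97  0.55]
```

View pics/wrist0c.png

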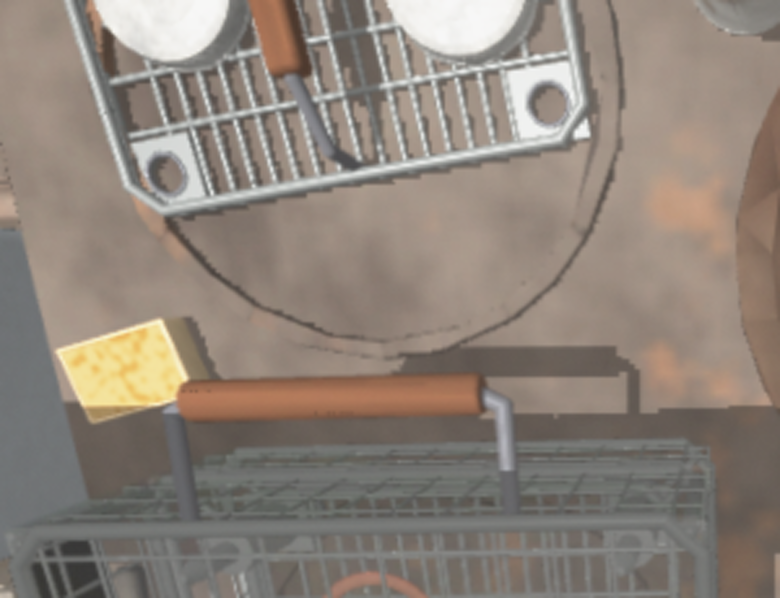

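```bash
python3 -m crank '{"slide":[[0.2,-0.2,0.1],[0.3,-0.3,0.2],[0.43,-0.38,0.3],[0.43,-0.38,0.3],[0.43,-0.38,0.3],[0.43,-0.38,0.3]],"angular":[[0,0,-0.2],[0,0,-0.4],[0,0,-0.6],[0,0,-0.8],[0,0,-1],[0,0,-1]],"jaw":[-1,-1,-1,-1,-1,-1]}'; python3 - <<'E'
from h import *
st(); snap("wrist","w1")
E
```

```text
clock: 1.52
position: [0.5241, 0.0425, 0.3644]
eef_rot: [3.141, -0.001, 3.139]
ft_force: [0.3, -0.6, -0.5]
grip_width: 0.0855
t 1.525 p [0.5241 0.0425 0.3644] rpy [ 3.1414e+00 -8.0000e-04  3.1394e+00] F [ 0.3 -0.6 -0.5] w 0.0855 q [ 0.18  0.5  -0.44  1.83  0.27  0.87  1.17]
```

View pics/w1.png

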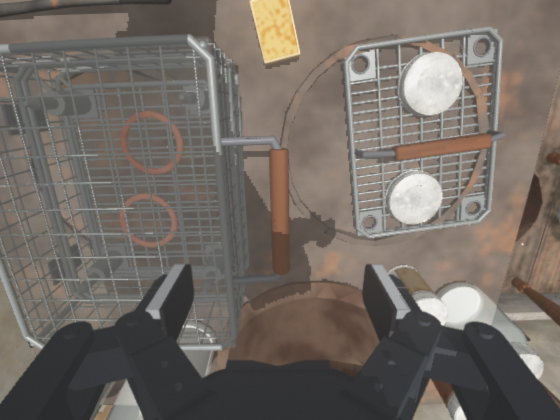

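The wrist view now shows all four tray eyes, at about (361,65), (481,47), (369,221) and (472,207). The bar runs (279,148)–(281,272) and sits centred between the open jaws.

```bash
python3 - <<'E'
from h import *
ci=dict(np.load("/tmp/w1_ci.npz")); d=np.load("/tmp/w1.npy"); p=cv2.imread("/tmp/w1.png")
cv2.imwrite("pics/w1c.png",cv2.resize(p[10:260,320:540],None,fx=2.4,fy=2.4,interpolation=cv2.INTER_CUBIC))
print(onz(ci,[(279.5,148),(281,273)],.118))
e=onz(ci,[(361,65),(481,47),(369,221),(472,207)],.004); print(e, e.mean(0))
hsv=cv2.cvtColor(p,cv2.COLOR_BGR2HSV)
m=cv2.inRange(hsv,(3,90,60),(14,255,200)); m[:, :340]=0; m[:,500:]=0;m[170:]=0
ys,xs=np.where(m); print(len(xs),xs.mean(),ys.mean()); print(onz(ci,[(xs.mean(),ys.mean())],.05))
E
```

```text
[[0.4717033  0.04415258 0.118     ]
 [0.57399625 0.04540913 0.118     ]]
[[0.40401154 0.1270244  0.004     ]
 [0.3854879  0.24771536 0.004     ]
 [0.57357156 0.15080057 0.004     ]
 [0.5561621  0.27200439 0.004     ]] [0.47980827 0.19938618 0.004     ]
1318 443.93323216995447 146.350531107739
[[0.47929623 0.20025283 0.05      ]]
```

View pics/w1c.png

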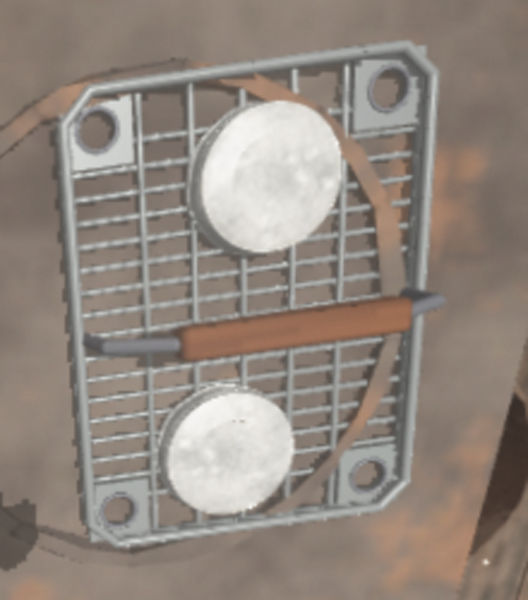

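```bash
python3 -m crank '{"slide":[[0,0.02,0.1],[0,0.02,0.2],[0,0.02,0.3],[0,0.02,0.3]],"angular":[[0,0,0],[0,0,0],[0,0,0],[0,0,0]],"jaw":[0.22,0.22,0.22,0.22]}'; python3 - <<'E'
from h import *
st(); snap("wrist","w2")
E
```

```text
clock: 2.08
position: [0.5239, 0.0444, 0.3397]
eef_rot: [-3.141, -0.002, 3.142]
ft_force: [0.4, -0.2, 0.4]
grip_width: 0.0334
t 2.075 p [0.5239 0.0444 0.3397] rpy [-3.1413e+00 -2.1000e-03  3.1416e+00] F [ 0.4 -0.2  0.4] w 0.0334 q [ 0.16  0.53 -0.43  1.85  0.29  0.82  1.15]
```

View pics/w2.png

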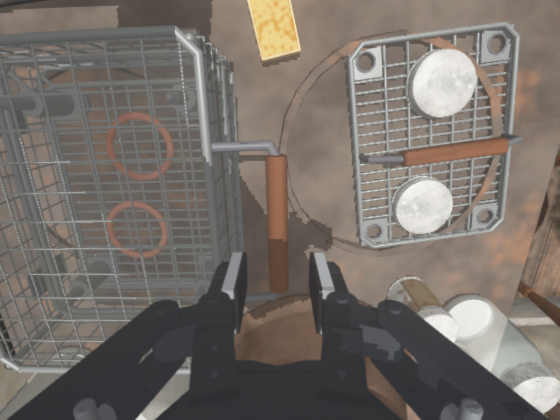

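The opening is 33 mm and the bar, at column 278, is centred between the fingers. I'll lower to it and grip.

```bash
python3 -m crank '{"slide":[[0,0,0.3],[0,0,0.6],[0,0,0.86],[0,0,0.86],[0,0,0.86],[0,0,0.86],[0,0,0.86],[0,0,0.86]],"angular":[[0,0,0],[0,0,0],[0,0,0],[0,0,0],[0,0,0],[0,0,0],[0,0,0],[0,0,0]],"jaw":[0.22,0.22,0.22,0.22,1,1,1,1]}'; python3 -c "
from h import *
st()"
```

```text
clock: 3.12
position: [0.5245, 0.0443, 0.2729]
eef_rot: [-3.141, 0.002, -3.141]
ft_force: [-0.8, -1.5, 6.4]
grip_width: 0.0118
t 3.125 p [0.5245 0.0443 0.2729] rpy [-3.1411e+00  2.0000e-03 -3.1414e+00] F [-0.8 -1.5  6.4] w 0.0118 q [ 0.12  0.63 -0.38  1.92  0.36  0.66  1.09]
```

```bash
python3 - <<'E'
import numpy as np
r=np.hypot(.228,.062);a=np.arctan2(.062,.228)
th=[0]; 
P=lambda t:np.array([r*np.cos(a+t),-r*np.sin(a+t)])/.08
for s in [0,.3,.6,.9,1.2,1.5,1.8]:
    print(s,[(round(s+k,2),(P(s+k)-P(s)).round(2).tolist()) for k in (.075,.15,.225,.3)])
E
```

```text
0 [(0.07, [-0.07, -0.21]), (0.15, [-0.15, -0.42]), (0.23, [-0.24, -0.62]), (0.3, [-0.36, -0.81])]
0.3 [(0.38, [-0.13, -0.18]), (0.45, [-0.26, -0.35]), (0.53, [-0.42, -0.52]), (0.6, [-0.58, -0.67])]
0.6 [(0.67, [-0.17, -0.14]), (0.75, [-0.36, -0.26]), (0.82, [-0.55, -0.37]), (0.9, [-0.75, -0.47])]
0.9 [(0.97, [-0.21, -0.08]), (1.05, [-0.42, -0.14]), (1.12, [-0.63, -0.19]), (1.2, [-0.85, -0.22])]
1.2 [(1.27, [-0.22, -0.02]), (1.35, [-0.44, -0.01]), (1.43, [-0.66, 0.0]), (1.5, [-0.88, 0.04])]
1.5 [(1.57, [-0.22, 0.05]), (1.65, [-0.43, 0.12]), (1.73, [-0.63, 0.2]), (1.8, [-0.83, 0.3])]
1.8 [(1.88, [-0.19, 0.11]), (1.95, [-0.37, 0.24]), (2.02, [-0.54, 0.38]), (2.1, [-0.71, 0.53])]
```

```bash
python3 -m crank '{"slide":[[0,-0.07,-0.21],[0,-0.15,-0.42],[0,-0.24,-0.62],[0,-0.36,-0.81],[0,-0.36,-0.81]],"angular":[[0,0,0],[0,0,0],[0,0,0],[0,0,0],[0,0,0]],"jaw":[1,1,1,1,1]}'; python3 -c "
from h import *
s=st(); print(s['wrist_torque'])"
```

```text
clock: 3.75
position: [0.5247, 0.0161, 0.3385]
eef_rot: [3.14, 0.004, -3.142]
ft_force: [3.4, 2.7, 1.4]
grip_width: 0.0121
t 3.75 p [0.5247 0.0161 0.3385] rpy [ 3.14    0.0043 -3.1415] F [3.4 2.7 1.4] w 0.0121 q [ 0.22  0.53 -0.43  1.86  0.3   0.81  1.2 ]
[ 0.589566   -0.65602291  0.30678766]
```

```bash
python3 -m crank '{"slide":[[0,-0.13,-0.18],[0,-0.26,-0.35],[0,-0.42,-0.52],[0,-0.58,-0.67],[0,-0.58,-0.67]],"angular":[[0,0,0],[0,0,0],[0,0,0],[0,0,0],[0,0,0]],"jaw":[1,1,1,1,1]}'; python3 -c "
from h import *
s=st(); print(s['wrist_torque']); snap('scene','s1'); snap('wrist','w3')"
```

```text
clock: 4.38
position: [0.5253, -0.0289, 0.3925]
eef_rot: [3.137, 0.006, -3.141]
ft_force: [4.3, 4.8, 4.2]
grip_width: 0.0122
t 4.375 p [ 0.5253 -0.0289  0.3925] rpy [ 3.1374  0.0064 -3.1407] F [4.3 4.8 4.2] w 0.0122 q [ 0.33  0.47 -0.47  1.79  0.25  0.93  1.33]
[ 1.10208978 -0.76972354  0.22451177]
```

View pics/s1.png

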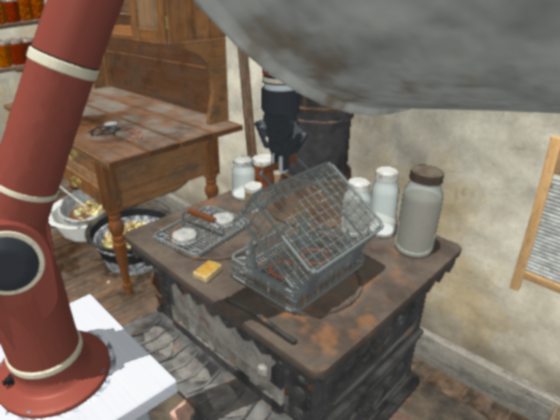

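View pics/w3.png

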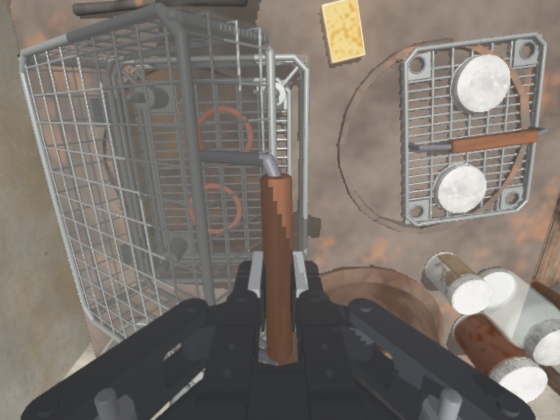

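The scene view shows the hood lifted to about 0.6 rad. In the wrist view the bar is held at (275,270). I'll continue along the arc.

```bash
python3 -m crank '{"slide":[[0,-0.17,-0.14],[0,-0.36,-0.26],[0,-0.55,-0.37],[0,-0.75,-0.47],[0,-0.75,-0.47]],"angular":[[0,0,0],[0,0,0],[0,0,0],[0,0,0],[0,0,0]],"jaw":[1,1,1,1,1]}'; python3 -m crank '{"slide":[[0,-0.21,-0.08],[0,-0.42,-0.14],[0,-0.63,-0.19],[0,-0.85,-0.22],[0,-0.85,-0.22]],"angular":[[0,0,0],[0,0,0],[0,0,0],[0,0,0],[0,0,0]],"jaw":[1,1,1,1,1]}'; python3 -c "
from h import *
s=st(); print(s['wrist_torque'])"
```

```text
clock: 5.1
position: [0.5259, -0.0877, 0.4318]
eef_rot: [3.136, 0.01, -3.14]
ft_force: [3.2, 7.1, 10.7]
grip_width: 0.0119
clock: 5.72
position: [0.5267, -0.1588, 0.4491]
eef_rot: [-3.141, 0.013, 3.141]
ft_force: [7.3, 1.4, 9.0]
grip_width: 0.012
t 5.725 p [ 0.5267 -0.1588  0.4491] rpy [-3.1414  0.0133  3.141 ] F [7.3 1.4 9. ] w 0.012 q [ 0.56  0.45 -0.46  1.65  0.22  1.09  1.61]
[ 0.61985702 -1.38674401  0.2674589 ]
```

```bash
python3 -m crank '{"slide":[[0,-0.22,-0.02],[0,-0.44,-0.01],[0,-0.66,0],[0,-0.88,0.04],[0,-0.88,0.04]],"angular":[[0,0,0],[0,0,0],[0,0,0],[0,0,0],[0,0,0]],"jaw":[1,1,1,1,1]}'; python3 -m crank '{"slide":[[0,-0.22,0.05],[0,-0.43,0.12],[0,-0.63,0.2],[0,-0.83,0.3],[0,-0.83,0.3]],"angular":[[0,0,0],[0,0,0],[0,0,0],[0,0,0],[0,0,0]],"jaw":[1,1,1,1,1]}'; python3 -c "
from h import *
s=st(); print(s['wrist_torque']); snap('scene','s2'); snap('wrist','w4')"
```

```text
clock: 6.35
position: [0.5271, -0.2305, 0.4456]
eef_rot: [-3.138, 0.015, 3.141]
ft_force: [7.5, -1.0, 8.5]
grip_width: 0.0117
clock: 6.98
position: [0.5277, -0.2967, 0.4203]
eef_rot: [-3.138, 0.015, -3.141]
ft_force: [10.7, -2.2, 4.0]
grip_width: 0.0117
t 6.975 p [ 0.5277 -0.2967  0.4203] rpy [-3.1378  0.0154 -3.1407] F [10.7 -2.2  4. ] w 0.0117 q [ 0.74  0.56 -0.43  1.54  0.25  1.09  1.83]
[-0.41961406 -2.19434218  0.44589109]
```

View pics/s2.png

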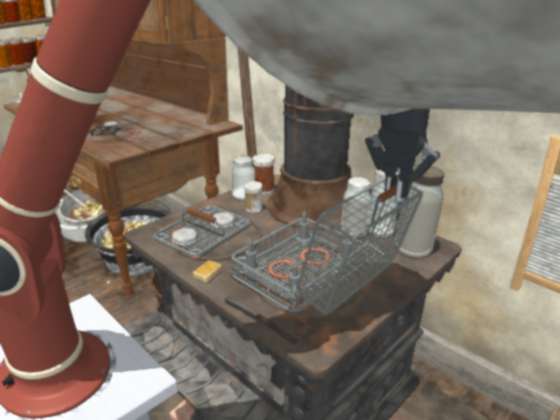

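View pics/w4.png

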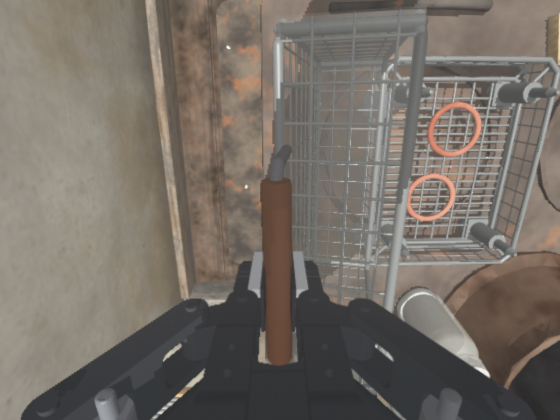

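The hood is at about 1.8 rad, with the bar held at (275,270). I'll release and rise.

```bash
python3 -m crank '{"slide":[[0,0,0],[0,0,0],[0,0,0],[0,0,-0.3],[0,0,-0.6],[0,0.4,-0.7],[0,0.9,-0.7],[0,1,-0.7]],"angular":[[0,0,0],[0,0,0],[0,0,0],[0,0,0],[0,0,0],[0,0,0],[0,0,0],[0,0,0]],"jaw":[0.1,0.1,0.1,0.1,0.1,0.1,0.1,0.1]}';python3 -m crank '{"slide":[[0,0.5,0],[0,1,0],[0,1,0],[0,1,0]],"angular":[[0,0,0],[0,0,0],[0,0,0],[0,0,0]],"jaw":[-1,-1,-1,-1]}'; python3 -c "
from h import *
s=st(); snap('scene','s3'); snap('wrist','w5')"
```

```text
clock: 8.07
position: [0.5241, -0.2118, 0.4746]
eef_rot: [3.139, -0.001, -3.136]
ft_force: [-0.3, -0.2, 0.9]
grip_width: 0.0387
clock: 8.57
position: [0.524, -0.137, 0.4739]
eef_rot: [-3.14, -0.001, 3.14]
ft_force: [0.5, 0.1, 0.1]
grip_width: 0.0856
t 8.575 p [ 0.524  -0.137   0.4739] rpy [-3.1403e+00 -1.3000e-03  3.1398e+00] F [0.5 0.1 0.1] w 0.0856 q [ 0.53  0.41 -0.47  1.62  0.2   1.15  1.58]
```

View pics/s3.png

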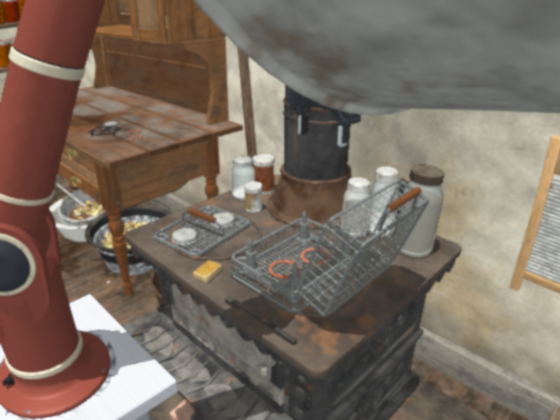

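View pics/w5.png

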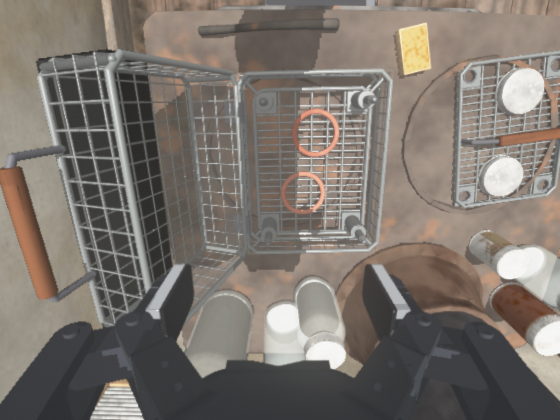

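The hood is fully open at its stop, with the bar at (30,230). All four posts are visible in the wrist view inside (240–390, 70–255), so I'll zoom in to measure them.

```bash
python3 -c "
import cv2
p=cv2.imread('/tmp/w5.png'); cv2.imwrite('pics/w5c.png',cv2.resize(p[60:260,230:400],None,fx=3,fy=3,interpolation=cv2.INTER_CUBIC))"
```

```text
(no output)
```

View pics/w5c.png

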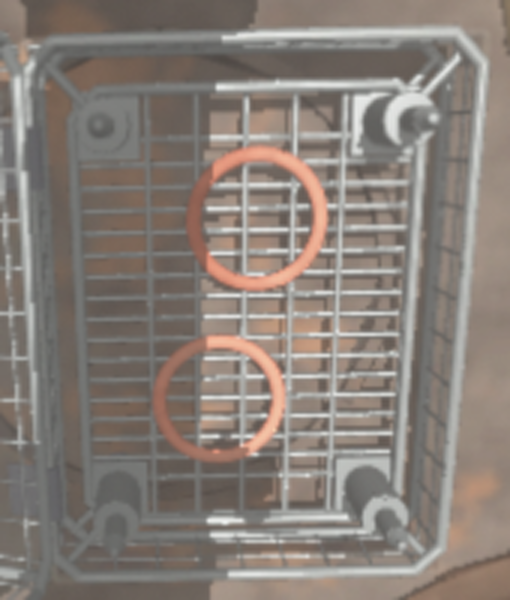

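```bash
python3 - <<'E'
from h import *
ci=dict(np.load("/tmp/w5_ci.npz"))
c=lambda L:[(u/3+230-.33,v/3+60-.33) for u,v in L]
for nm,L,z in [("sh",[(102,125),(404,121),(117,519),(385,519)],.062),("tip",[(101,123),(435,117),(112,548),(414,546)],.093),("rim",[(40,45),(478,40),(62,575),(430,573)],.054)]:
    P=onz(ci,c(L),z); print(nm,P[:,:2].round(4).tolist(),P.mean(0).round(4))
# reproject expected model, stand at guess
for S in [(.523,-.0905)]:
    Q=[[S[0]+sx*.087,S[1]+sy*.062,z] for z in (.062,.093) for sx in(-1,1) for sy in (-1,1)]
    uv=proj(ci,Q); print(((uv-[230,60])*3).round(0).tolist())
E
```

```text
sh [[0.4385, -0.1548], [0.4369, -0.0333], [0.611, -0.1509], [0.6113, -0.0268]] [ 0.5244 -0.0915  0.062 ]
tip [[0.438, -0.1537], [0.4358, -0.0303], [0.6108, -0.152], [0.6102, -0.0221]] [ 0.5237 -0.0895  0.093 ]
rim [[0.4077, -0.1795], [0.4057, -0.0038], [0.644, -0.1781], [0.6434, -0.0002]] [ 0.5252 -0.0904  0.054 ]
[[107.0, 118.0], [415.0, 118.0], [112.0, 516.0], [381.0, 516.0], [103.0, 116.0], [439.0, 117.0], [110.0, 545.0], [398.0, 545.0]]
```

```bash
python3 -m crank '{"slide":[[0.1,0.4,0],[0.2,0.8,0],[0.3,1,0],[0.3,1,0],[0.3,1,0]],"angular":[[0,0,0.2],[0,0,0.4],[0,0,0.6],[0,0,0.8],[0,0,0.91]],"jaw":[-1,-1,-1,-1,-1]}';python3 -m crank '{"slide":[[0.3,0.4,0],[0.6,0.8,0],[0.8,1,0],[0.8,1,0.2],[0.8,1,0.2]],"angular":[[0,0,0.2],[0,0,0.4],[0,0,0.6],[0,0,0.8],[0,0,0.91]],"jaw":[-1,-1,-1,-1,-1]}'; python3 -c "
from h import *
s=st()"
```

```text
clock: 9.3
position: [0.5002, -0.0567, 0.4742]
eef_rot: [-3.141, 0.0, 2.422]
ft_force: [0.8, 0.2, 0.1]
grip_width: 0.0852
clock: 9.93
position: [0.5043, 0.0458, 0.457]
eef_rot: [-3.138, 0.001, 1.707]
ft_force: [0.5, 0.3, -0.2]
grip_width: 0.0853
t 9.925 p [0.5043 0.0458 0.457 ] rpy [-3.1385e+00  6.0000e-04  1.7073e+00] F [ 0.5  0.3 -0.2] w 0.0853 q [ 0.02  0.35 -0.21  1.75  0.08  1.06 -0.08]
```

```bash
python3 -m crank '{"slide":[[0.4,0,0.3],[0.8,0,0.6],[0.97,-0.02,0.7],[0.97,-0.02,0.7]],"angular":[[0,0,0],[0,0,0],[0,0,0],[0,0,0]],"jaw":[-1,-1,-1,-1]}'; python3 -c "
from h import *
s=st(); snap('wrist','w6')"
```

```text
clock: 10.42
position: [0.4919, 0.1232, 0.4021]
eef_rot: [-3.141, 0.001, 1.713]
ft_force: [0.1, -0.9, 0.4]
grip_width: 0.0853
t 10.425 p [0.4919 0.1232 0.4021] rpy [-3.1406e+00  5.0000e-04  1.7127e+00] F [ 0.1 -0.9  0.4] w 0.0853 q [-0.13  0.41 -0.23  1.83  0.11  0.92 -0.26]
```

View pics/w6.png

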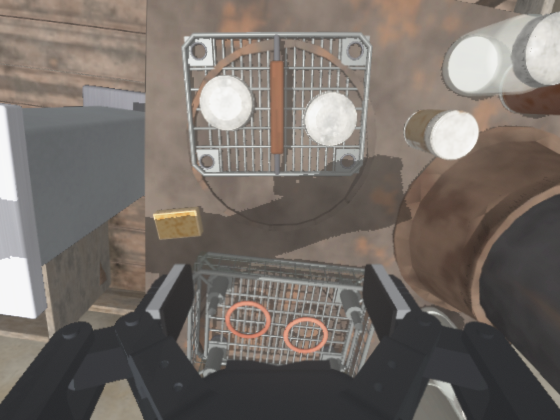

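The tray sits square in the wrist image, with eyes at about (200,50), (354,49), (208,162) and (347,161) and the grip at column 278.

```bash
python3 - <<'E'
from h import *
ci=dict(np.load("/tmp/w6_ci.npz"))
e=onz(ci,[(200,50),(354,49),(208,162),(347,161)],.004); print(e[:,:2],e.mean(0))
m=e.mean(0); ps=1.7127
d=e[1]-e[0]; d2=e[3]-e[2]; print("yaw",np.arctan2(d[1],d[0]),np.arctan2(d2[1],d2[0]))
tx=np.array([np.cos(ps),np.sin(ps)]);ty=np.array([np.sin(ps),-np.cos(ps)])
dl=m[:2]-[.4919,.1232]; print(dl@tx/.08,dl@ty/.08)
g=onz(ci,[(277.5,50),(277.5,152)],.05); print(g)
E
```

```text
[[0.38695562 0.24949758]
 [0.55614092 0.27472162]
 [0.40491611 0.12492633]
 [0.57487159 0.15055412]] [0.48072106 0.19992491 0.004     ]
yaw 0.14800103129628084 0.14966363690691958
0.9691841238229286 -0.0026941570461366648
[[0.47333231 0.25440635 0.05      ]
 [0.48735824 0.15635555 0.05      ]]
```

```bash
python3 -m crank '{"slide":[[0.4,0,0.2],[0.8,0,0.5],[0.97,0,0.8],[0.97,0,1],[0.97,0,1]],"angular":[[0,0,0],[0,0,0],[0,0,0],[0,0,0],[0,0,0]],"jaw":[-0.3,-0.3,-0.3,-0.3,-0.3]}'; python3 -c "
from h import *
s=st(); snap('wrist','w7')"
```

```text
clock: 11.1
position: [0.4816, 0.1986, 0.3221]
eef_rot: [-3.141, 0.002, 1.71]
ft_force: [-0.2, -0.3, 0.2]
grip_width: 0.0554
t 11.1 p [0.4816 0.1986 0.3221] rpy [-3.1409e+00  1.6000e-03  1.7096e+00] F [-0.2 -0.3  0.2] w 0.0554 q [-0.29  0.53 -0.21  1.89  0.16  0.74 -0.45]
```

View pics/w7.png

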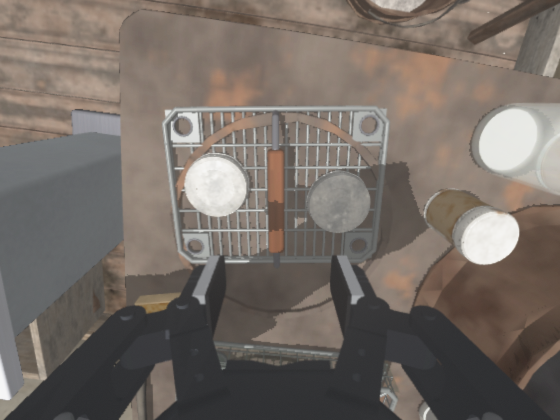

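```bash
python3 -m crank '{"slide":[[0,0,0.3],[0,0,0.6],[0,0,0.9],[0,0,0.9]],"angular":[[0,0,0],[0,0,0],[0,0,0],[0,0,0]],"jaw":[-0.3,-0.3,-0.3,-0.3]}'; python3 -m crank '{"slide":[[0,0,0.2],[0,0,0.4],[0,0,0.6],[0,0,0.63],[0,0,0.63],[0,0,0.63],[0,0,0.63],[0,0,0.63],[0,0,0.63]],"angular":[[0,0,0],[0,0,0],[0,0,0],[0,0,0],[0,0,0],[0,0,0],[0,0,0],[0,0,0],[0,0,0]],"jaw":[-0.3,-0.3,-0.3,-0.3,-0.3,1,1,1,1]}'; python3 -c "
from h import *
s=st(); snap('wrist','w8')"
```

```text
clock: 11.65
position: [0.4813, 0.1992, 0.2502]
eef_rot: [-3.141, 0.001, 1.71]
ft_force: [-0.3, -0.6, -0.4]
grip_width: 0.0554
clock: 12.78
position: [0.4806, 0.2003, 0.2005]
eef_rot: [-3.142, -0.0, 1.712]
ft_force: [-0.9, -0.5, 6.1]
grip_width: 0.0126
t 12.775 p [0.4806 0.2003 0.2005] rpy [-3.1416 -0.      1.7123] F [-0.9 -0.5  6.1] w 0.0126 q [-0.34  0.72 -0.15  1.98  0.22  0.45 -0.51]
```

View pics/w8.png

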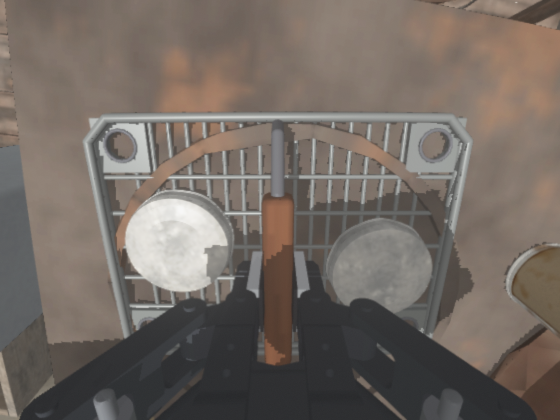

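The tray grip is held. The far eyes are visible at (121,146) and (434,145), which fixes the tray pose in the tool frame. I'll lift smoothly.

```bash
python3 -m crank '{"slide":[[0,0,-0.05],[0,0,-0.15],[0,0,-0.3],[0,0,-0.45],[0,0,-0.6],[0,0,-0.75],[0,0,-0.88],[0,0,-0.96],[0,0,-1],[0,0,-1]],"angular":[[0,0,0],[0,0,0],[0,0,0],[0,0,0],[0,0,0],[0,0,0],[0,0,0],[0,0,0],[0,0,0],[0,0,0]],"jaw":[1,1,1,1,1,1,1,1,1,1]}'; python3 - <<'E'
from h import *
s=st()
ci,p,d=snap('wrist','w9')
# tray in tool frame from w8 and w9
def rel(ci,pos,rpy,uv,z):
    e=onz(ci,uv,z); Rm=R.from_euler('xyz',rpy).as_matrix(); return ((e-pos)@Rm).round(4)
c8=dict(np.load("/tmp/w8_ci.npz"))
print(rel(c8,[.4806,.2003,.2005],[-3.1416,0,1.7123],[(121,146),(434,145)],.004))
for u,v in [(121,130),(434,130),(277,120)]:
    dr,o=ray(ci,[(u,v)]); z=d[v,u]; print((o+dr*z).round(4))
E
```

```text
clock: 14.08
position: [0.4808, 0.2002, 0.2799]
eef_rot: [-3.141, -0.0, 1.712]
ft_force: [0.7, -0.3, -4.5]
grip_width: 0.0128
t 14.075 p [0.4808 0.2002 0.2799] rpy [-3.1415 -0.      1.7122] F [ 0.7 -0.3 -4.5] w 0.0128 q [-0.31  0.59 -0.2   1.93  0.18  0.64 -0.48]
[[ 0.0614 -0.0861  0.1965]
 [ 0.062   0.0871  0.1965]]
[[0.3876 0.2578 0.0846]]
[[0.5553 0.2818 0.0845]]
[[0.4704 0.2749 0.0931]]
```

View pics/w9.png

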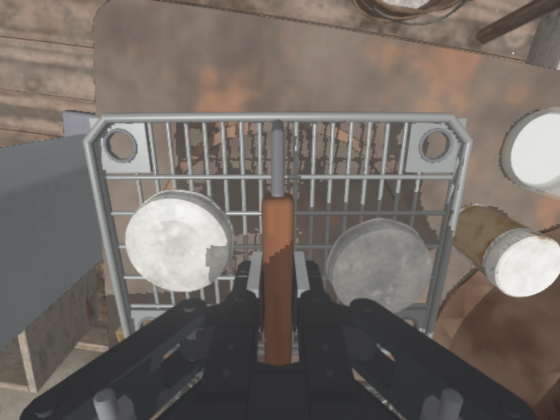

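```bash
python3 -m crank '{"slide":[[-0.04,0,-0.04],[-0.12,0,-0.12],[-0.24,0,-0.24],[-0.38,0,-0.36],[-0.54,0,-0.48],[-0.7,0,-0.57],[-0.84,0,-0.62],[-0.94,0,-0.65],[-1,0,-0.65]],"angular":[[0,0,0.01],[0,0,0.03],[0,0,0.06],[0,0,0.09],[0,0,0.12],[0,0,0.15],[0,0,0.172],[0,0,0.172],[0,0,0.172]],"jaw":[1,1,1,1,1,1,1,1,1]}'; python3 -c "
from h import *
s=st(); ps=s['eef_rot'][2]; d=np.array([.5243,-.0905])-s['position'][:2]; print(d@[np.cos(ps),np.sin(ps)]/.08,d@[np.sin(ps),-np.cos(ps)]/.08)"
```

```text
clock: 15.25
position: [0.4921, 0.1205, 0.3319]
eef_rot: [-3.141, -0.0, 1.577]
ft_force: [-0.1, 0.7, -4.0]
grip_width: 0.0129
t 15.25 p [0.4921 0.1205 0.3319] rpy [-3.1414e+00 -1.0000e-04  1.5768e+00] F [-0.1  0.7 -4. ] w 0.0129 q [-0.16  0.49 -0.19  1.92  0.13  0.74 -0.41]
-2.6398886498527663 0.3865948770449459
```

```bash
python3 -m crank '{"slide":[[-0.04,0.01,0],[-0.12,0.02,0],[-0.24,0.04,0],[-0.4,0.06,0],[-0.58,0.09,0],[-0.75,0.11,0],[-0.88,0.13,0],[-0.96,0.13,0]],"angular":[[0,0,0],[0,0,0],[0,0,0],[0,0,0],[0,0,0],[0,0,0],[0,0,0],[0,0,0]],"jaw":[1,1,1,1,1,1,1,1]}'; python3 -m crank '{"slide":[[-0.08,0.01,0],[-0.2,0.02,0],[-0.34,0.04,0],[-0.5,0.06,0],[-0.66,0.09,0],[-0.8,0.11,0],[-0.9,0.13,0],[-0.95,0.13,0]],"angular":[[0,0,0],[0,0,0],[0,0,0],[0,0,0],[0,0,0],[0,0,0],[0,0,0],[0,0,0]],"jaw":[1,1,1,1,1,1,1,1]}'; python3 -c "
from h import *
s=st(); snap('wrist','w10'); ps=s['eef_rot'][2]; d=np.array([.5243,-.0905])-s['position'][:2]; print(d@[np.cos(ps),np.sin(ps)]/.08,d@[np.sin(ps),-np.cos(ps)]/.08)"
```

```text
clock: 16.25
position: [0.5031, 0.0433, 0.3319]
eef_rot: [3.142, 0.0, 1.576]
ft_force: [0.6, 0.6, -3.4]
grip_width: 0.013
clock: 17.25
position: [0.514, -0.0322, 0.3319]
eef_rot: [3.141, -0.0, 1.577]
ft_force: [0.3, 0.1, -3.8]
grip_width: 0.0127
t 17.25 p [ 0.514  -0.0322  0.3319] rpy [ 3.1415 -0.      1.5765] F [ 0.3  0.1 -3.8] w 0.0127 q [ 0.15  0.5  -0.19  1.9   0.13  0.75 -0.11]
-0.7289303484027582 0.12501325766130547
```

View pics/w10.png

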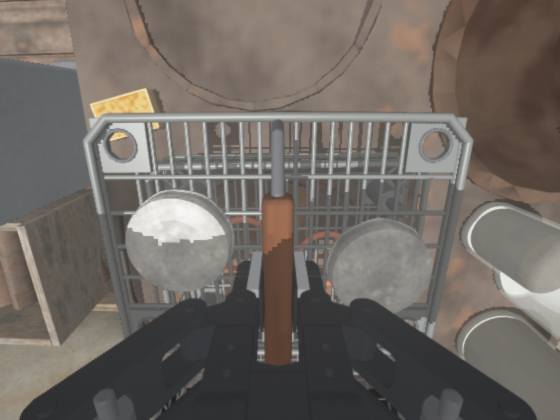

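```bash
python3 -m crank '{"slide":[[-0.04,0.01,0],[-0.12,0.02,0],[-0.24,0.04,0],[-0.36,0.06,0],[-0.48,0.09,0],[-0.6,0.11,0],[-0.68,0.125,0],[-0.73,0.125,0],[-0.73,0.125,0],[-0.73,0.125,0]],"angular":[[0,0,0],[0,0,0],[0,0,0],[0,0,0],[0,0,0],[0,0,0],[0,0,0],[0,0,0],[0,0,0],[0,0,0]],"jaw":[1,1,1,1,1,1,1,1,1,1]}'; python3 -c "
from h import *
s=st(); snap('wrist','w11'); snap('side','d11',3,(200,150,400,330)); snap('scene','s11',3,(200,150,450,330))"
```

```text
clock: 18.55
position: [0.5242, -0.0895, 0.3319]
eef_rot: [-3.142, -0.0, 1.578]
ft_force: [0.1, -0.3, -3.7]
grip_width: 0.0127
t 18.55 p [ 0.5242 -0.0895  0.3319] rpy [-3.1415e+00 -5.0000e-04  1.5778e+00] F [ 0.1 -0.3 -3.7] w 0.0127 q [ 0.25  0.53 -0.19  1.85  0.13  0.78  0.  ]
```

View pics/w11.png

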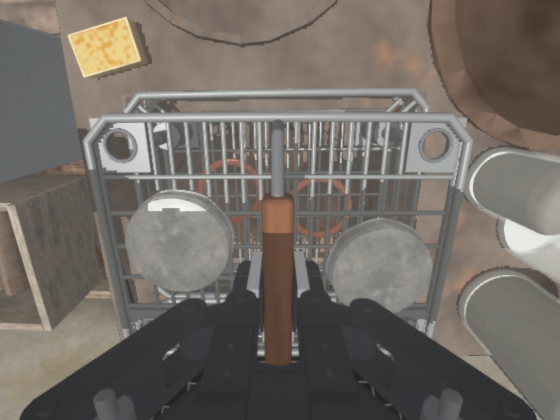

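View pics/s11.png

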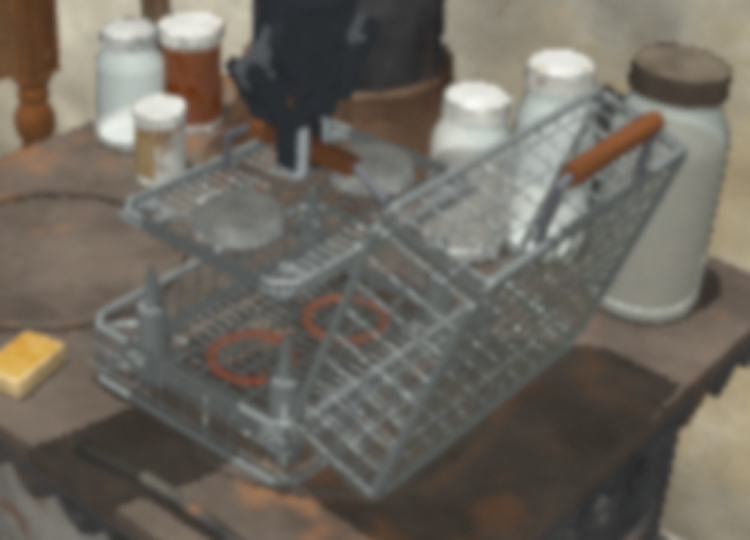

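View pics/d11.png

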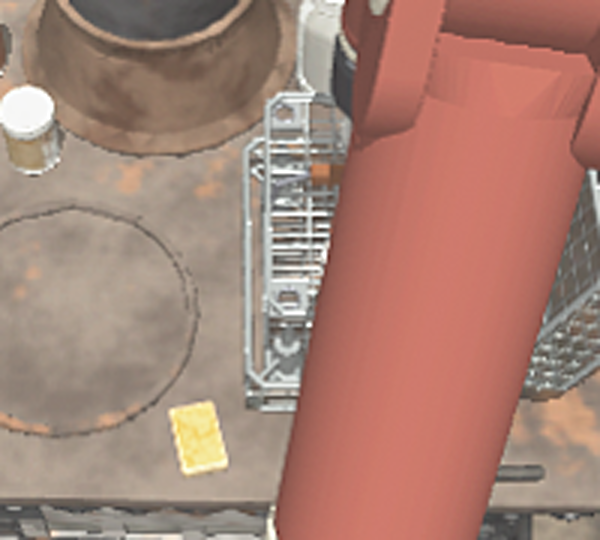

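The tray hangs above the posts. In the scene crop two pin tips show at (152,270) and (287,345). In the wrist view the stand's +y posts show near (165,130) and (390,130), so I'll zoom in there.

```bash
python3 -c "
import cv2,numpy as np
p=cv2.imread('/tmp/w11.png'); a=p[80:190,80:230]; b=p[80:190,340:490]
cv2.imwrite('pics/w11c.png',cv2.resize(np.hstack([a,b]),None,fx=2.6,fy=5.2/2,interpolation=cv2.INTER_CUBIC))
p=cv2.imread('/tmp/s11.png'); cv2.imwrite('pics/s11c.png',cv2.resize(p[220:320,230:320],None,fx=5.5,fy=5.5,interpolation=cv2.INTER_CUBIC))"
```

```text
(no output)
```

View pics/w11c.png

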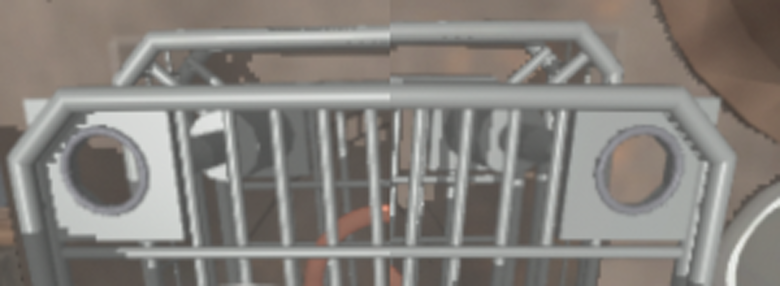

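View pics/s11c.png

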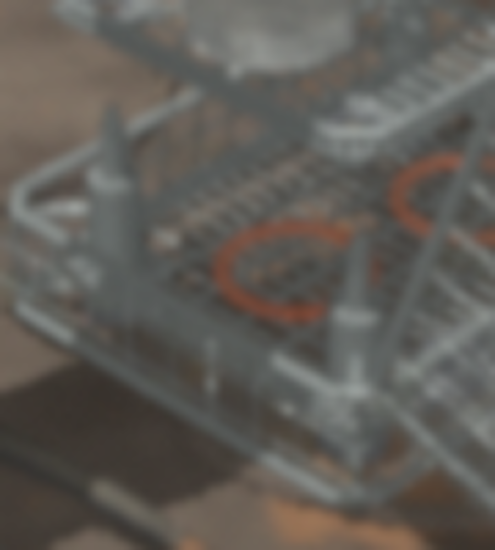

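```bash
python3 - <<'E'
from h import *
cs=dict(np.load("/tmp/s11_ci.npz")); cw=dict(np.load("/tmp/w11_ci.npz"))
T=onz(cs,[(250.4,238.6),(294.8,261.7)],.093);print(T, "mid",T.mean(0))
S=onz(cs,[(230+110/5.5,220+182/5.5),(230+354/5.5,220+318/5.5)],.062);print("sh",S,S.mean(0))
c=np.array([.5243,-.0905]);y=.01
for z in (.062,.084,.093):
    P=[np.r_[c+R.from_euler('z',y).as_matrix()[:2,:2]@[sx*.087,.062],z] for sx in(-1,1)]
    u=proj(cw,P); print(z,((u[0]-[80,80])*2.6).round(), ((u[1]-[340,80])*2.6+[390,0]).round())
P=[np.r_[c+R.from_euler('z',y).as_matrix()[:2,:2]@[-sx*.12,.093],.054] for sx in(-1,1)]
print(((proj(cw,P)-[80,80])*2.6).round())
E
```

```text
[[ 0.43542283 -0.03202807  0.093     ]
 [ 0.43707509 -0.15525257  0.093     ]] mid [ 0.43624896 -0.09364032  0.093     ]
sh [[ 0.42929893 -0.03630909  0.062     ]
 [ 0.42999142 -0.16153554  0.062     ]] [ 0.42964518 -0.09892232  0.062     ]
0.062 [224. 141.] [514. 139.]
0.084 [196. 149.] [541. 147.]
0.093 [182. 153.] [554. 151.]
[[910.  33.]
 [113.  35.]]
```

```bash
python3 -m crank '{"slide":[[-0.01,0,0.05],[-0.01,0,0.15],[-0.01,0,0.25],[-0.01,0,0.34],[-0.01,0,0.4],[-0.01,0,0.42],[-0.01,0,0.42],[-0.01,0,0.42]],"angular":[[0,0,0],[0,0,0],[0,0,0],[0,0,0],[0,0,0],[0,0,0],[0,0,0],[0,0,0]],"jaw":[1,1,1,1,1,1,1,1]}'; python3 -c "
from h import *
s=st(); ci,p,d=snap('wrist','w12'); a=p[80:190,80:230]; b=p[80:190,340:490]
cv2.imwrite('pics/w12c.png',cv2.resize(np.hstack([a,b]),None,fx=2.6,fy=5.2/2,interpolation=cv2.INTER_CUBIC))
snap('side','d12',4,(270,170,360,300)); snap('scene','s12',4,(230,150,400,300))
"
```

```text
clock: 19.7
position: [0.5243, -0.0908, 0.2986]
eef_rot: [3.141, 0.0, 1.577]
ft_force: [-0.5, 0.4, -4.4]
grip_width: 0.0128
t 19.7 p [ 0.5243 -0.0908  0.2986] rpy [3.1409e+00 1.0000e-04 1.5771e+00] F [-0.5  0.4 -4.4] w 0.0128 q [ 0.25  0.57 -0.18  1.88  0.15  0.7  -0.01]
```

View pics/w12c.png

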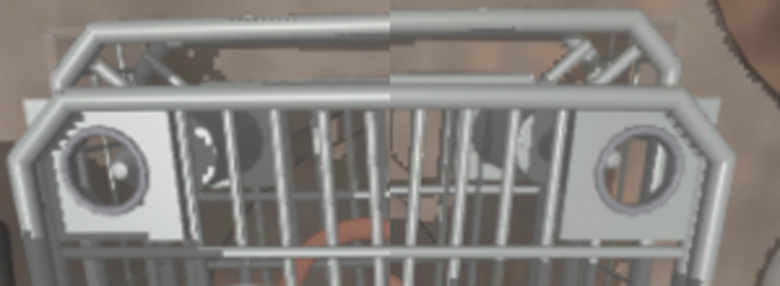

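View pics/d12.png

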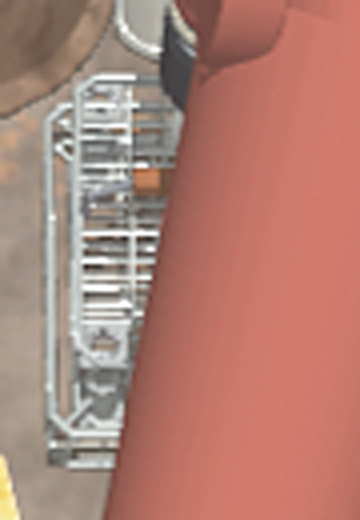

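View pics/s12.png

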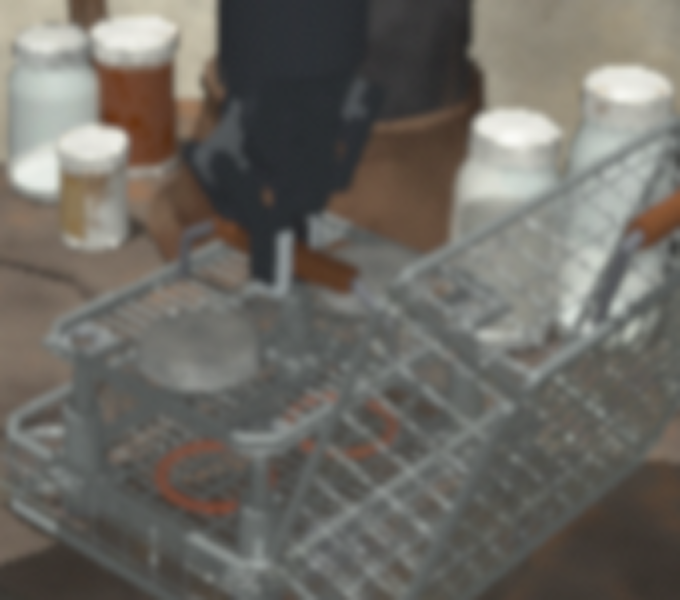

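```bash
python3 - <<'E'
from h import *
cw=dict(np.load("/tmp/w12_ci.npz"))
f=lambda u,i:(u-[80 if i==0 else 340,80])*2.6+[0 if i==0 else 390,0]
g=lambda u,i:(np.array(u,float)-[0 if i==0 else 390,0])/2.6+[80 if i==0 else 340,80]
eye=[g((105,169),0),g((640,170),1)]; tip=[g((120,168),0),g((614,159),1)]
E=onz(cw,eye,.1005); Tt=onz(cw,tip,.093)
print("eyes",E,"\ntips",Tt,"\nd",(Tt-E)[:,:2])
print("tip mid",Tt.mean(0),"eye mid",E.mean(0))
E
```

```text
eyes [[ 0.43692769 -0.02945578  0.1005    ]
 [ 0.61331938 -0.02851515  0.1005    ]] 
tips [[ 0.43647262 -0.0302426   0.093     ]
 [ 0.61095542 -0.02712737  0.093     ]] 
d [[-0.00045507 -0.00078683]
 [-0.00236395  0.00138778]]
tip mid [ 0.52371402 -0.02868499  0.093     ] eye mid [ 0.52512353 -0.02898546  0.1005    ]
```

```bash
python3 -c "
import cv2,numpy as np
p=cv2.imread('/tmp/w12.png'); a=p[120:170,95:145]; b=p[120:170,410:460]
cv2.imwrite('pics/w12d.png',cv2.resize(np.hstack([a,b]),None,fx=8,fy=8,interpolation=cv2.INTER_NEAREST))"
```

```text
(no output)
```

View pics/w12d.png

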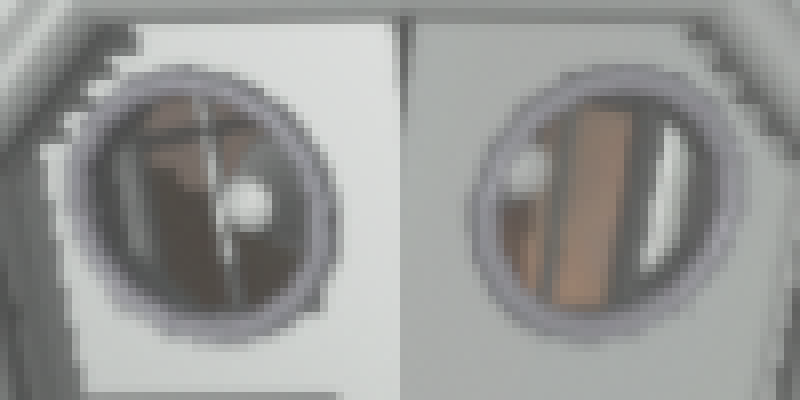

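```bash
python3 - <<'E'
from h import *
cw=dict(np.load("/tmp/w12_ci.npz"))
E=onz(cw,[(120,145.5),(435.9,145.5)],.1021); T=onz(cw,[(126,145.6),(425.6,141.2)],.092)
for n,A in(("eyes",E),("tips",T)):
    d=A[1]-A[0]; print(n,A[:,:2].round(4).tolist(),"mid",A.mean(0)[:2].round(4),"len",np.hypot(*d[:2]).round(4),"yaw",np.arctan2(d[1],d[0]).round(4))
for S in [dict(np.load("/tmp/s12_ci.npz"))]: pass
E
```

```text
eyes [[0.4375, -0.0295], [0.6123, -0.0284]] mid [ 0.5249 -0.0289] len 0.1748 yaw 0.0065
tips [[0.4358, -0.0309], [0.6111, -0.0273]] mid [ 0.5235 -0.0291] len 0.1754 yaw 0.021
```

```bash
python3 -m crank '{"slide":[[0,-0.01,0],[0,-0.01,0],[0,-0.01,0.02],[0,-0.01,0.02]],"angular":[[0,0,-0.016],[0,0,-0.016],[0,0,-0.016],[0,0,-0.016]],"jaw":[1,1,1,1]}'; python3 -c "
from h import *
s=st(); ci,p,d=snap('wrist','w13'); a=p[120:170,95:145]; b=p[120:170,410:460]
cv2.imwrite('pics/w13d.png',cv2.resize(np.hstack([a,b]),None,fx=8,fy=8,interpolation=cv2.INTER_NEAREST))"
```

```text
clock: 20.35
position: [0.5233, -0.0908, 0.2965]
eef_rot: [-3.141, -0.0, 1.59]
ft_force: [-0.4, 0.4, -4.7]
grip_width: 0.0128
t 20.35 p [ 0.5233 -0.0908  0.2965] rpy [-3.1411e+00 -1.0000e-04  1.5896e+00] F [-0.4  0.4 -4.7] w 0.0128 q [ 0.25  0.58 -0.18  1.89  0.15  0.69 -0.  ]
```

View pics/w13d.png

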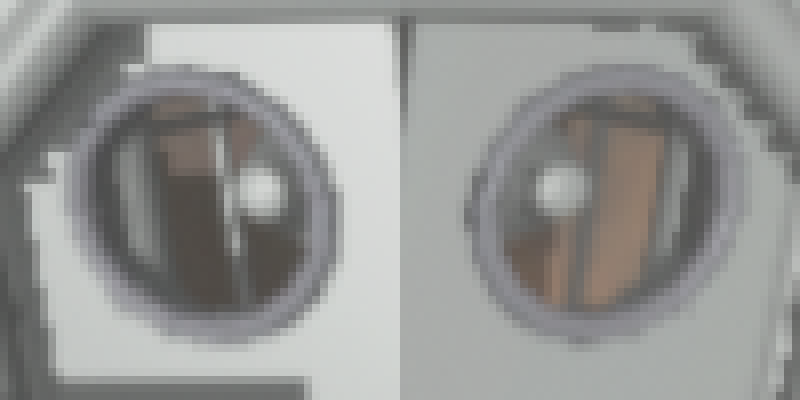

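```bash
python3 - <<'E'
from h import *
cw=dict(np.load("/tmp/w13_ci.npz"))
E=onz(cw,[(120,145.5),(435.9,145.5)],.1000); T=onz(cw,[(95+263/8,120+192/8),(410+161/8,120+190/8)],.092)
for n,A in(("eyes",E),("tips",T)):
    d=A[1]-A[0]; print(n,A[:,:2].round(4).tolist(),"mid",A.mean(0)[:2].round(4),"len",np.hypot(*d[:2]).round(4),"yaw",np.arctan2(d[1],d[0]).round(4))
E
```

```text
eyes [[0.4355, -0.0306], [0.6103, -0.0272]] mid [ 0.5229 -0.0289] len 0.1749 yaw 0.0192
tips [[0.436, -0.0308], [0.611, -0.0273]] mid [ 0.5235 -0.0291] len 0.175 yaw 0.0201
```

Both pin tips are now centred under their eyes: the midpoints agree to 0.6 mm and the yaw to 0.001 rad. I'll lower.

```bash
python3 -m crank '{"slide":[[0,0.007,0],[0,0.007,0.05],[0,0.007,0.11],[0,0.007,0.17],[0,0.007,0.23],[0,0.007,0.29],[0,0.007,0.34],[0,0.007,0.38],[0,0.007,0.4],[0,0.007,0.4]],"angular":[[0,0,0],[0,0,0],[0,0,0],[0,0,0],[0,0,0],[0,0,0],[0,0,0],[0,0,0],[0,0,0],[0,0,0]],"jaw":[1,1,1,1,1,1,1,1,1,1]}'; python3 -c "
from h import *
s=st(); print(s['wrist_torque']); snap('wrist','w14')"
```

```text
clock: 21.65
position: [0.524, -0.0908, 0.2647]
eef_rot: [-3.141, -0.0, 1.59]
ft_force: [-0.8, -0.2, -4.2]
grip_width: 0.0128
t 21.65 p [ 0.524  -0.0908  0.2647] rpy [-3.1414e+00 -1.0000e-04  1.5897e+00] F [-0.8 -0.2 -4.2] w 0.0128 q [ 0.24  0.63 -0.17  1.91  0.17  0.62 -0.01]
[-0.03394886  0.00342229 -0.05103229]
```

View pics/w14.png

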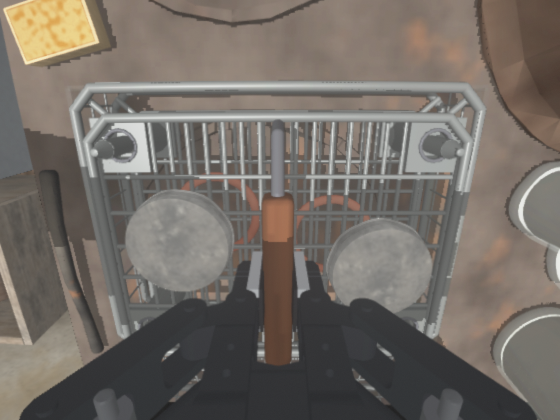

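Both visible pins stand up through their eyes, at (105,148) and (450,148), with no contact force. I'll lower the last 2–3 mm.

```bash
python3 -m crank '{"slide":[[0,0,0.01],[0,0,0.02],[0,0,0.03],[0,0,0.03]],"angular":[[0,0,0],[0,0,0],[0,0,0],[0,0,0]],"jaw":[1,1,1,1]}'; python3 -c "
from h import *
s=st(); print(s['wrist_torque'])"
```

```text
clock: 22.2
position: [0.5239, -0.0908, 0.2622]
eef_rot: [-3.141, -0.0, 1.59]
ft_force: [0.3, 0.3, -3.7]
grip_width: 0.0128
t 22.2 p [ 0.5239 -0.0908  0.2622] rpy [-3.1413 -0.      1.5897] F [ 0.3  0.3 -3.7] w 0.0128 q [ 0.24  0.63 -0.17  1.92  0.17  0.61 -0.02]
[-0.03024581  0.02332407 -0.0217004 ]
```

```bash
python3 -m crank '{"slide":[[0,0,0.01],[0,0,0.02],[0,0,0.02],[0,0,0.02]],"angular":[[0,0,0],[0,0,0],[0,0,0],[0,0,0]],"jaw":[1,1,1,1]}'; python3 -c "
from h import *
s=st(); print(s['wrist_torque'])"
```

```text
clock: 22.7
position: [0.5239, -0.0907, 0.262]
eef_rot: [3.141, 0.0, 1.59]
ft_force: [-2.1, -0.1, 7.3]
grip_width: 0.013
t 22.7 p [ 0.5239 -0.0907  0.262 ] rpy [3.1412e+00 4.0000e-04 1.5896e+00] F [-2.1 -0.1  7.3] w 0.013 q [ 0.24  0.63 -0.16  1.92  0.17  0.61 -0.02]
[ 0.08029425  0.58606391 -0.02057718]
```

It seated at underside height 61.5 mm and the force turned to +7 N. I'll release and rise.

```bash
python3 -m crank '{"slide":[[0,0,-0.02],[0,0,-0.02],[0,0,-0.02],[0,0,-0.02],[0,0,-0.3],[0,0,-0.6],[0,0,-1],[0,0,-1]],"angular":[[0,0,0],[0,0,0],[0,0,0],[0,0,0],[0,0,0],[0,0,0],[0,0,0],[0,0,0]],"jaw":[-0.3,-0.3,-0.3,-0.3,-0.3,-0.3,-0.3,-0.3]}'; python3 -m crank '{"slide":[[0,0,-0.5],[0,0,-1],[0,0,-1],[0,0,-1]],"angular":[[0,0,0],[0,0,0],[0,0,0],[0,0,0]],"jaw":[0.1,0.1,0.1,0.1]}'; python3 -c "
from h import *
s=st(); snap('wrist','w15'); snap('scene','s15',3,(200,150,450,330))"
```

```text
clock: 23.7
position: [0.5248, -0.0908, 0.343]
eef_rot: [3.136, 0.001, 1.59]
ft_force: [0.1, 0.7, -0.8]
grip_width: 0.0556
clock: 24.2
position: [0.5235, -0.0908, 0.4194]
eef_rot: [-3.139, -0.0, 1.59]
ft_force: [-0.2, 0.3, -0.4]
grip_width: 0.038
t 24.2 p [ 0.5235 -0.0908  0.4194] rpy [-3.1391e+00 -3.0000e-04  1.5896e+00] F [-0.2  0.3 -0.4] w 0.038 q [ 0.28  0.42 -0.21  1.74  0.1   0.99  0.04]
```

View pics/w15.png

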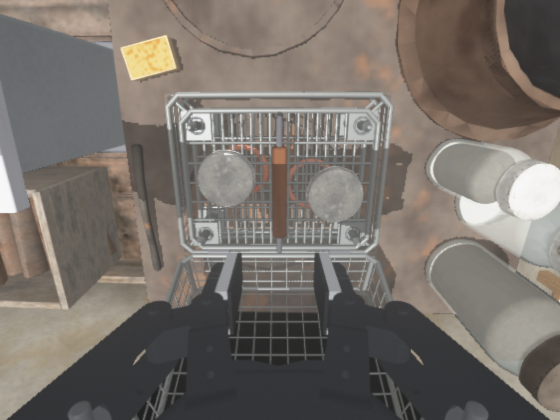

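View pics/s15.png

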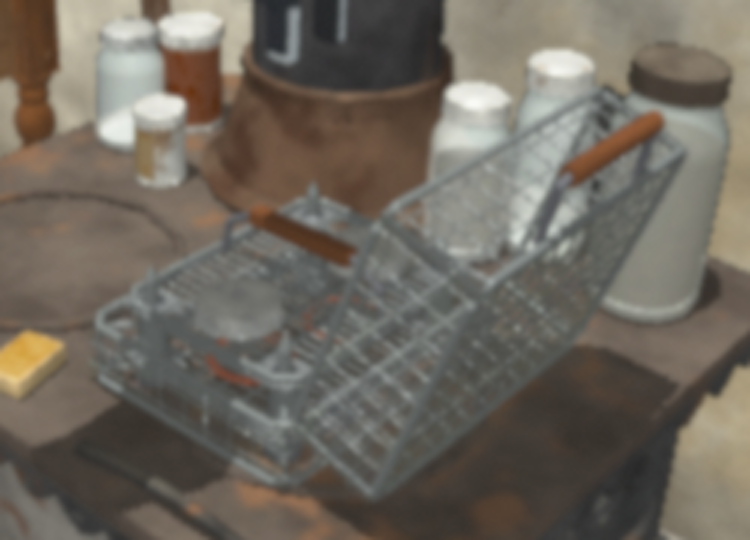

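The tray is seated, with all four pins through their eyes at about (197,126), (364,125), (206,234) and (354,234). Both lids are on it. Next I'll go back to the open hood's bar, turning the tool to straddle it.

```bash
python3 - <<'E'
from h import *
ci=dict(np.load("/tmp/w15_ci.npz"))
e=onz(ci,[(196,126),(364,125),(206,234),(354,234)],.066);print(e[:,:2].round(4).tolist(),e.mean(0).round(4))
d=np.load("/tmp/w15.npy")
for u,v in [(190,136),(370,136),(200,242),(362,242),(228,178),(335,195)]:
    r,o=ray(ci,[(u,v)]); print((o+r*d[v,u])[0].round(4))
E
python3 -m crank '{"slide":[[-0.2,0,-0.4],[-0.4,0,-0.65],[-0.7,0,-0.65],[-1,0,-0.65],[-1,0,-0.65]],"angular":[[0,0,-0.2],[0,0,-0.4],[0,0,-0.6],[0,0,-0.8],[0,0,-1]],"jaw":[0.1,0.1,0.1,0.1,0.1]}';python3 -m crank '{"slide":[[-0.2,-0.2,0],[-0.5,-0.5,0],[-0.8,-0.8,0],[-1,-1,0],[-1,-1,0],[-1,-1,0]],"angular":[[0,0,-0.2],[0,0,-0.4],[0,0,-0.6],[0,0,-0.8],[0,0,-1],[0,0,-1]],"jaw":[0.1,0.1,0.1,0.1,0.1,0.1]}'; python3 -c "
from h import *
s=st(); snap('wrist','w16')"
```

```text
[[0.4365, -0.0315], [0.6125, -0.027], [0.44, -0.1551], [0.6145, -0.1516]] [ 0.5259 -0.0913  0.066 ]
[ 0.4292 -0.042   0.0653]
[ 0.6197 -0.0381  0.0673]
[ 0.4397 -0.1525  0.093 ]
[ 0.6234 -0.1592  0.0715]
[ 0.4709 -0.0831  0.0812]
[ 0.5851 -0.0996  0.081 ]
clock: 24.92
position: [0.525, -0.1736, 0.4708]
eef_rot: [-3.139, -0.002, 2.376]
ft_force: [0.9, 0.5, -0.2]
grip_width: 0.0382
clock: 25.68
position: [0.5274, -0.2844, 0.4709]
eef_rot: [3.139, -0.002, -3.125]
ft_force: [0.3, 0.9, 0.9]
grip_width: 0.0385
t 25.675 p [ 0.5274 -0.2844  0.4709] rpy [ 3.1393e+00 -2.5000e-03 -3.1249e+00] F [0.3 0.9 0.9] w 0.0385 q [ 0.79  0.53 -0.55  1.46  0.28  1.23  1.79]
```

View pics/w16.png

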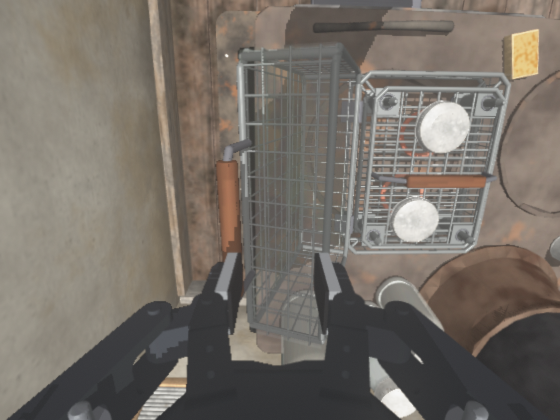

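The bar runs down columns 220–240 from row 160, left of the jaws. I'll measure it at the open height of z ≈ 0.25.

```bash
python3 - <<'E'
from h import *
ci=dict(np.load("/tmp/w16_ci.npz")); p=cv2.imread("/tmp/w16.png"); d=np.load("/tmp/w16.npy")
hsv=cv2.cvtColor(p,cv2.COLOR_BGR2HSV)
for v in (170,190,210,230,245):
    row=np.where((hsv[v,200:250,1]>100)&(hsv[v,200:250,0]<15))[0]+200
    u=row.mean(); P=onz(ci,[(u,v)],.252)[0]; r,o=ray(ci,[(u,v)]); Q=(o+r*d[v,int(u)])[0]
    print(v,row.min(),row.max(),P.round(4),"depth",Q.round(4))
E
```

```text
170 217 236 [ 0.4853 -0.3171  0.252 ] depth [ 0.4838 -0.3159  0.2592]
190 218 237 [ 0.4986 -0.3169  0.252 ] depth [ 0.4965 -0.3157  0.2595]
210 220 238 [ 0.5125 -0.3164  0.252 ] depth [ 0.5099 -0.3153  0.2592]
230 221 238 [ 0.527  -0.3166  0.252 ] depth [ 0.5237 -0.3154  0.2596]
245 222 238 [ 0.5383 -0.3167  0.252 ] depth [ 0.5346 -0.3154  0.2596]
```

```bash
python3 -m crank '{"slide":[[0,-0.2,0],[0,-0.4,0],[0,-0.4,0],[0,-0.4,0.25],[0,-0.4,0.5],[0,-0.4,0.8],[0,-0.4,0.8],[0,-0.4,0.8],[0,-0.4,0.8],[0,-0.4,0.8],[0,-0.4,0.8]],"angular":[[0,0,0],[0,0,0],[0,0,0],[0,0,0],[0,0,0],[0,0,0],[0,0,0],[0,0,0],[0,0,0],[0,0,0],[0,0,0]],"jaw":[0.1,0.1,0.1,0.1,0.1,0.1,0.1,1,1,1,1]}'; python3 -c "
from h import *
s=st(); snap('wrist','w17')
r=np.hypot(.228,.062);a=np.arctan2(.062,.228)
P=lambda t:np.array([r*np.cos(a+t),-r*np.sin(a+t)])/.08
for s in [1.9,1.6,1.3,1.0,.7,.4,.2]:
    print(s,[(round(s-k,2),(P(s-k)-P(s)).round(2).tolist()) for k in (.075,.15,.225,.3)])
"
```

```text
clock: 27.1
position: [0.5286, -0.316, 0.4101]
eef_rot: [-3.14, 0.003, -3.123]
ft_force: [-0.2, -0.2, 4.4]
grip_width: 0.0118
t 27.1 p [ 0.5286 -0.316   0.4101] rpy [-3.1401e+00  2.6000e-03 -3.1229e+00] F [-0.2 -0.2  4.4] w 0.0118 q [ 0.81  0.6  -0.53  1.51  0.33  1.11  1.81]
1.9 [(1.82, [0.19, -0.12]), (1.75, [0.38, -0.22]), (1.67, [0.59, -0.31]), (1.6, [0.8, -0.38])]
1.6 [(1.53, [0.21, -0.06]), (1.45, [0.43, -0.1]), (1.38, [0.65, -0.12]), (1.3, [0.87, -0.13])]
1.3 [(1.23, [0.22, 0.01]), (1.15, [0.44, 0.04]), (1.07, [0.66, 0.08]), (1.0, [0.87, 0.14])]
1.0 [(0.93, [0.21, 0.07]), (0.85, [0.41, 0.16]), (0.78, [0.61, 0.27]), (0.7, [0.79, 0.39])]
0.7 [(0.62, [0.18, 0.13]), (0.55, [0.34, 0.28]), (0.47, [0.5, 0.44]), (0.4, [0.64, 0.61])]
0.4 [(0.33, [0.13, 0.18]), (0.25, [0.25, 0.37]), (0.18, [0.35, 0.56]), (0.1, [0.44, 0.77])]
0.2 [(0.12, [0.09, 0.2]), (0.05, [0.17, 0.41]), (-0.02, [0.23, 0.62]), (-0.1, [0.27, 0.84])]
```

View pics/w17.png

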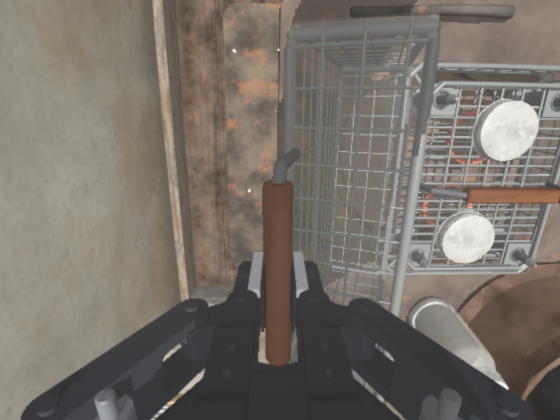

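The bar is gripped again at about (278,270). I'll lower the hood along the arc.

```bash
python3 -m crank '{"slide":[[0,0.19,-0.12],[0,0.38,-0.22],[0,0.59,-0.31],[0,0.8,-0.38],[0,0.8,-0.38]],"angular":[[0,0,0],[0,0,0],[0,0,0],[0,0,0],[0,0,0]],"jaw":[1,1,1,1,1]}'; python3 -m crank '{"slide":[[0,0.21,-0.06],[0,0.43,-0.1],[0,0.65,-0.12],[0,0.87,-0.13],[0,0.87,-0.13]],"angular":[[0,0,0],[0,0,0],[0,0,0],[0,0,0],[0,0,0]],"jaw":[1,1,1,1,1]}'; python3 -c "
from h import *
s=st();print(s['wrist_torque'])"
```

```text
clock: 27.78
position: [0.5272, -0.251, 0.4423]
eef_rot: [-3.137, 0.003, -3.121]
ft_force: [0.9, -5.1, 9.4]
grip_width: 0.0115
clock: 28.4
position: [0.5258, -0.1796, 0.4521]
eef_rot: [-3.14, 0.003, -3.119]
ft_force: [1.1, -1.8, 9.2]
grip_width: 0.0118
t 28.4 p [ 0.5258 -0.1796  0.4521] rpy [-3.1405e+00  2.9000e-03 -3.1193e+00] F [ 1.1 -1.8  9.2] w 0.0118 q [ 0.66  0.47 -0.57  1.62  0.28  1.13  1.61]
[-0.66085462  0.01272319 -0.07780726]
```

```bash
python3 -m crank '{"slide":[[0,0.22,0.01],[0,0.44,0.04],[0,0.66,0.08],[0,0.87,0.14],[0,0.87,0.14]],"angular":[[0,0,0],[0,0,0],[0,0,0],[0,0,0],[0,0,0]],"jaw":[1,1,1,1,1]}'; python3 -m crank '{"slide":[[0,0.21,0.07],[0,0.41,0.16],[0,0.61,0.27],[0,0.79,0.39],[0,0.79,0.39]],"angular":[[0,0,0],[0,0,0],[0,0,0],[0,0,0],[0,0,0]],"jaw":[1,1,1,1,1]}'; python3 -c "
from h import *
s=st();print(s['wrist_torque']); snap('wrist','w18'); snap('scene','s18')"
```

```text
clock: 29.02
position: [0.5246, -0.1098, 0.4389]
eef_rot: [3.139, 0.001, -3.119]
ft_force: [0.1, 1.2, 8.5]
grip_width: 0.0116
clock: 29.65
position: [0.5235, -0.0482, 0.4062]
eef_rot: [3.141, 0.0, -3.12]
ft_force: [3.8, 1.9, 5.1]
grip_width: 0.0117
t 29.65 p [ 0.5235 -0.0482  0.4062] rpy [ 3.1407e+00  4.0000e-04 -3.1205e+00] F [3.8 1.9 5.1] w 0.0117 q [ 0.44  0.47 -0.58  1.77  0.3   0.99  1.34]
[-0.17939785 -0.78218681 -0.03848669]
```

View pics/s18.png

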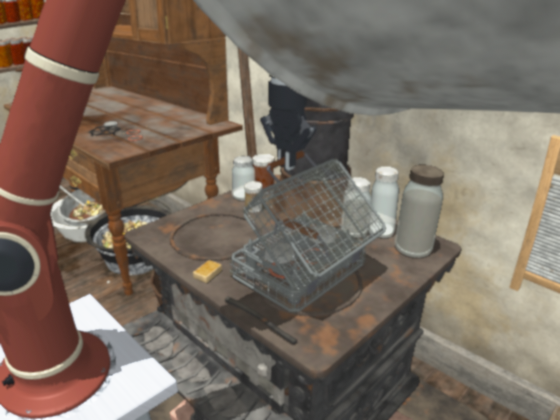

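View pics/w18.png

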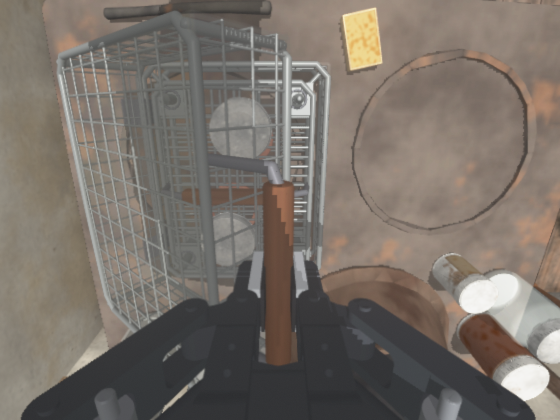

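The hood is half-way down at about 0.7 rad and still held, and the tray is undisturbed beneath it. I'll continue.

```bash
python3 -m crank '{"slide":[[0,0.18,0.13],[0,0.34,0.28],[0,0.5,0.44],[0,0.64,0.61],[0,0.64,0.61]],"angular":[[0,0,0],[0,0,0],[0,0,0],[0,0,0],[0,0,0]],"jaw":[1,1,1,1,1]}'; python3 -m crank '{"slide":[[0,0.13,0.18],[0,0.25,0.37],[0,0.35,0.56],[0,0.44,0.77],[0,0.44,0.77]],"angular":[[0,0,0],[0,0,0],[0,0,0],[0,0,0],[0,0,0]],"jaw":[1,1,1,1,1]}'; python3 -c "
from h import *
s=st();print(s['wrist_torque'])"
```

```text
clock: 30.38
position: [0.5225, 0.0033, 0.3567]
eef_rot: [3.139, -0.0, -3.121]
ft_force: [6.8, 1.5, -0.0]
grip_width: 0.0116
clock: 31.0
position: [0.5218, 0.0375, 0.2945]
eef_rot: [3.141, -0.001, -3.122]
ft_force: [6.1, 1.6, -1.1]
grip_width: 0.0117
t 31.0 p [0.5218 0.0375 0.2945] rpy [ 3.1410e+00 -8.0000e-04 -3.1218e+00] F [ 6.1  1.6 -1.1] w 0.0117 q [ 0.21  0.61 -0.49  1.91  0.42  0.73  1.07]
[ 0.0805253  -1.28052174  0.07977037]
```

```bash
python3 -m crank '{"slide":[[0,0.02,0.06],[0,0.04,0.12],[0,0.06,0.18],[0,0.08,0.24],[0,0.09,0.28],[0,0.09,0.28]],"angular":[[0,0,0],[0,0,0],[0,0,0],[0,0,0],[0,0,0],[0,0,0]],"jaw":[1,1,1,1,1,1]}'; python3 -c "
from h import *
s=st();print(s['wrist_torque'])"
```

```text
clock: 31.75
position: [0.5215, 0.0442, 0.2738]
eef_rot: [-3.141, -0.0, -3.123]
ft_force: [3.5, 0.4, 4.8]
grip_width: 0.0118
t 31.75 p [0.5215 0.0442 0.2738] rpy [-3.1409e+00 -3.0000e-04 -3.1235e+00] F [3.5 0.4 4.8] w 0.0118 q [ 0.18  0.64 -0.47  1.92  0.44  0.68  1.03]
[-0.12845573 -0.8314591  -0.06607445]
```

```bash
python3 -m crank '{"slide":[[0,0,0.01],[0,0,0.03],[0,0,0.03]],"angular":[[0,0,0],[0,0,0],[0,0,0]],"jaw":[1,1,1]}'; python3 -c "
from h import *
s=st();print(s['wrist_torque']);snap('wrist','w19'); snap('scene','s19',3,(200,150,450,330))"
```

```text
clock: 32.12
position: [0.5213, 0.0444, 0.2736]
eef_rot: [-3.14, 0.001, -3.124]
ft_force: [-0.9, -1.3, 19.6]
grip_width: 0.0118
t 32.125 p [0.5213 0.0444 0.2736] rpy [-3.1396e+00  8.0000e-04 -3.1237e+00] F [-0.9 -1.3 19.6] w 0.0118 q [ 0.18  0.64 -0.47  1.92  0.45  0.68  1.03]
[-0.3713743   0.04053831 -0.05558984]
```

View pics/s19.png

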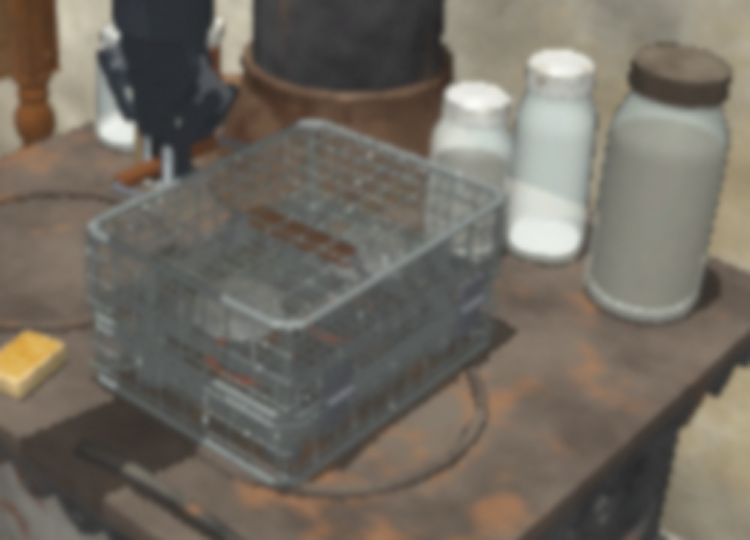

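The hood is on its stop: height stayed constant while the force rose to 20 N. I'll ease off, release with a narrow opening and rise straight up.

```bash
python3 -m crank '{"slide":[[0,0,-0.02],[0,0,-0.02],[0,0,-0.02],[0,0,-0.02],[0,0,-0.02],[0,0,-0.2],[0,0,-0.5],[0,0,-0.9],[0,0,-1]],"angular":[[0,0,0],[0,0,0],[0,0,0],[0,0,0],[0,0,0],[0,0,0],[0,0,0],[0,0,0],[0,0,0]],"jaw":[0.22,0.22,0.22,0.22,0.22,0.22,0.22,0.22,0.22]}'; python3 -m crank '{"slide":[[0,0,-0.5],[0,0,-1],[0,0,-1],[0,0,-1]],"angular":[[0,0,0],[0,0,0],[0,0,0],[0,0,0]],"jaw":[0.22,0.22,0.22,0.22]}'; python3 -c "
from h import *
s=st();snap('wrist','w20'); snap('scene','s20',3,(200,150,450,330))"
```

```text
clock: 33.35
position: [0.5219, 0.0445, 0.3547]
eef_rot: [3.141, 0.005, -3.123]
ft_force: [0.0, -0.8, 0.8]
grip_width: 0.0333
clock: 33.85
position: [0.5209, 0.0438, 0.4311]
eef_rot: [-3.141, -0.002, -3.123]
ft_force: [-0.5, -0.0, -0.2]
grip_width: 0.0335
t 33.85 p [0.5209 0.0438 0.4311] rpy [-3.1409e+00 -1.9000e-03 -3.1228e+00] F [-0.5 -0.  -0.2] w 0.0335 q [ 0.28  0.44 -0.59  1.74  0.28  1.05  1.18]
```

View pics/w20.png

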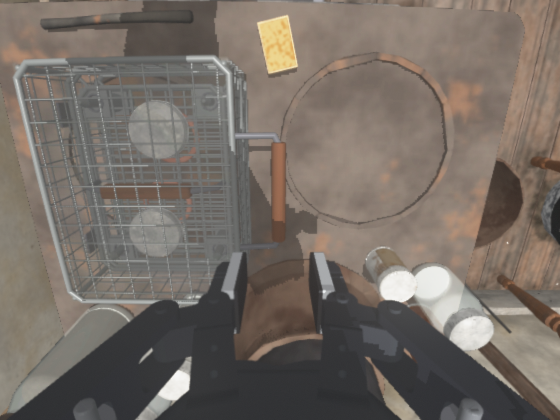

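View pics/s20.png

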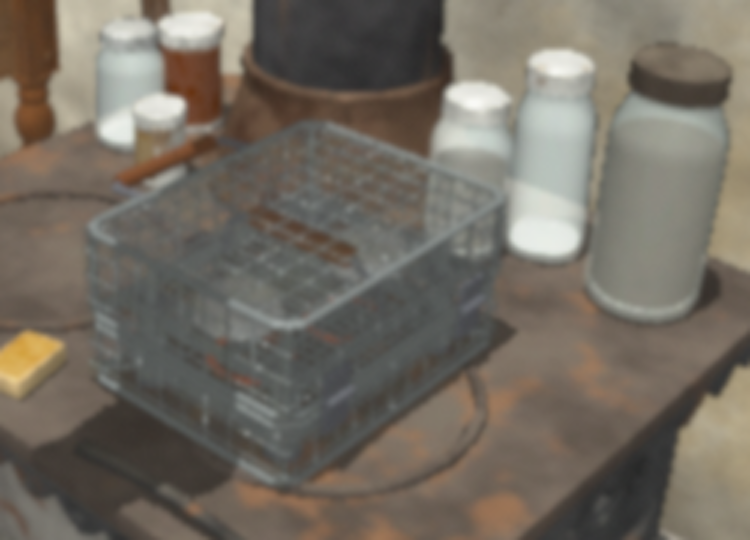

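The hood looks shut, with the bar at (279,190) and both lids and the grip visible beneath the mesh. I'll check the bar height by depth before handing in.

```bash
python3 - <<'E'
from h import *
ci=dict(np.load("/tmp/w20_ci.npz")); d=np.load("/tmp/w20.npy")
for u,v in [(279,160),(279,190),(279,220),(231,100),(150,128),(155,232)]:
    w=d[v-3:v+4,u-3:u+4]; w=w[w>0]
    for z in (w.min(),w.max()):
        r,o=ray(ci,[(u,v)]); print((u,v),(o+r*z)[0].round(4))
E
python3 -m crank '{"slide":[[0,0,0],[0,0,0],[0,0,0],[0,0,0]],"angular":[[0,0,0],[0,0,0],[0,0,0],[0,0,0]],"jaw":[0.22,0.22,0.22,0.22]}'
```

```text
(279, 160) [0.4873 0.0442 0.1267]
(279, 160) [0.4879 0.0442 0.1231]
(279, 190) [0.5159 0.0448 0.1265]
(279, 190) [0.5168 0.0448 0.1236]
(279, 220) [0.5462 0.0454 0.1273]
(279, 220) [0.548  0.0455 0.1226]
(231, 100) [0.4358 0.0023 0.1318]
(231, 100) [ 0.4355 -0.0017  0.105 ]
(150, 128) [ 0.4601 -0.0704  0.1302]
(150, 128) [ 0.4605 -0.072   0.1264]
(155, 232) [ 0.5606 -0.0772  0.1297]
(155, 232) [ 0.562  -0.0787  0.1264]
clock: 34.45
position: [0.5214, 0.0441, 0.4318]
eef_rot: [3.142, -0.0, -3.123]
ft_force: [-0.3, 0.5, -0.1]
grip_width: 0.0332
```

The bar top is at z ≈ 0.126, the same as at the start and matching the nominal 0.125, so the hood is shut. I'll hand in.

```bash
python3 -c "
from rig import env
print(env.sign_off())"
```

```text
the job is handed in; nothing more can be done
None
```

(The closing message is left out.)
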